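Set the nut cutter's stop with the push stick

TASK

Take the wooden push stick from under the low shelf and use its nose to nudge the stiff stop inside the nut cutter's feed channel in small gentle taps until the stop's pointer is level with the size clip, to within about 3 mm and without running past it. Then lay the stick flat across the middle of the round wooden slab and let go. Touch the stop only with the stick, and leave the clip and the other things where they are.

Things in the scene. Friction and masses are not known exactly. Their poses are not given: they have to be found in the camera images.
- stick_mid (a point): Loose wooden push stick, 200 mm long, 120 g: its middle, 12 mm above its flat underside; x axis to the nose, z up. Shaft 20 wide, 22 high, from x -35 to the flat nose at +100. Handle 44 wide, 28 high, x -100 to -35 (too wide for the channel); undersides flush. Starts on the table, nose towards the robot, about 80 mm of it out from under the shelf, handle under the shelf.
- shelf: Fixed low wooden shelf. Origin on the table under its centre; x axis points away from the robot, into the shelf. Board 150 mm (x) by 240 mm (y), underside 60 and top 75 mm above the table, side walls 15 mm thick at y -112 and +112 mm; front (x -75 mm) and back open.
- mouth (a point): Fixed nut cutter with a roofed steel feed channel: middle of the channel's open mouth, which faces the robot, 40 mm above the table; x axis into the channel, z up. Inside 36 mm wide, 40 high (20 to 60 above the table), 200 long; outside 52 wide, roof top at 66, 12 mm slot along the roof's middle. Base plate 110 wide, 20 thick, ends at the mouth; head behind 150 high.
- stop: Steel stop block, 33 mm wide, 36 high, sliding along the channel only. Origin: middle of its flat front face, 40 mm above the table; axes as mouth. A pointer blade flush with that face comes up through the roof slot to 9 mm over the roof. Starts 40 to 65 mm in from the mouth. Stiff: about 8 N slides it deeper, it stays where left.
- clip: Size mark: small metal clip with an upright 3 mm fin on the roof, right of the slot seen from the robot. Origin level with the fin's robot-side face, over the channel's middle at roof height; axes as mouth. The stop is on the mark when stop and clip origins have equal x along the channel. 85 to 120 mm in from the mouth; only friction holds it.
- slab_top (a point): Middle of the top of the fixed round wooden slab, 200 mm across, 25 mm thick; its top is 25 mm above the table.
- bowl: Bystander: steel bowl, 72 mm across, 45 mm high; origin at the centre of its underside.
- tin: Bystander: plain closed metal tin, 68 mm across, 60 mm high; origin at the centre of its underside.
- cup: Bystander: white cup without handle, 68 mm across, 65 mm high; origin at the centre of its underside.
- tub: Bystander: low white screw-top tub, 66 mm across, 55 mm high; origin at the centre of its underside.
- jar: Bystander: amber glass jar, 66 mm across, 90 mm high, standing on the low shelf; origin at the centre of its underside.
- bottle: Bystander: green glass bottle, 60 mm across, 180 mm high, standing between the robot and the slab; origin at the centre of its underside.

How it is judged:
At the end, for the whole second after the job is handed in: The stop's front face is within 3 mm of the clip along the channel, and the stick lies flat, right side up, on the round slab, its middle within 50 mm of the slab's centre, released (x of stop in the frame of clip between -0.003 and 0.003 m and horizontal distance between stick_mid and slab_top below 0.05 m and z of stick_mid in the frame of slab_top between 0.006 and 0.022 m and angle between stick_mid's own z axis and vertical below 0.12 rad); the robot touches nothing.
It fails at once if the stop is pushed more than 4 mm past the mark (x of stop in the frame of clip above 0.004 m).
It fails at once if the stop is struck hard (it moves faster than 0.25 m/s) (linear speed of stop above 0.25 m/s).
It fails at once if the gripper or arm itself touches the stop (contact force between any of the fingers, the arm and stop above 1 N).
It fails at once if the mark clip is shifted by more than 2 mm (distance of clip from where it was at the start of the episode above 0.002 m).
It fails at once if a bystander is moved by more than 30 mm (distance of any of bowl, tin, cup, tub, jar, bottle from where it was at the start of the episode above 0.03 m).
It also fails if it takes over 69 s, if anything falls off the work surface, if the arm or the gripper's body presses on something with over 40 N, if the wrist force passes 120 N, or if a joint passes its speed limit or range.

ROBOT

A 7-joint arm with a two-finger parallel gripper is mounted at the origin on the work surface. World frame = base frame: x ahead of the robot, y to its left, z up, the work surface at z = 0. Lengths are in m, angles in rad, forces in N, time in s.
With the tool pointing down it reaches from about 0.425 to 0.925 m from the base axis. Payload 6.8 kg.
Tool frame: the origin (TCP) lies midway between the tips of the shut fingers; the grasp point (between the pads) lies 19 mm behind it; z points along the fingers, y is the direction in which the jaws open and shut (so a half turn about z gives the same grasp; the last joint's range is limited). The gripper opens to 85 mm and grips with 20 to 120 N. Pads are 22 mm wide; open, the fingers measure 114 mm over their backs; the gripper's body (76 mm by 85 mm) begins 54 mm behind the grasp point. The pads swing forward as they close: fully open they stand 13 mm farther back than shut.
Start: joints at [-1.309, 0.477, 0.022, 1.555, -0.011, 1.109, -0.083], TCP at [0.244, 0.629, 0.231] pointing down, gripper open.
Joint ranges: [-2.96, 2.96], [-0.34, 2.1], [-1.41, 1.46], [0.24, 2.44], [-1.37, 4.51], [0.17, 1.92], [-2.96, 2.96]. Speed limits (rad/s): [2.39, 2.39, 3.14, 3.14, 3.14, 3.14, 3.14].

INTERFACE

Orientations are given as a unit quaternion [w, x, y, z].
In Python, from station import * gives the robot as it stands. The module is installed in compiled form; this text tells all that it offers.
- The arm moves only by the tool jog_arm, never from a script. Its arguments are lists of equal length, an entry for each row: "dp": the shift along the tool's x, y, z in units of 25 mm (1.0 is 25 mm), a list of three; "angular": the turn, a rotation vector about the tool's x, y, z in units of 5 degrees (1.0 is 5 degrees), a list of three; "claw": the finger opening in mm, from 0 to 85.4. A call has exactly 5 rows; each row is the pose to reach, as a shift and turn from the pose commanded when the call began, along the tool's axes at that moment; what a row does not reach only later rows make up. A row lasts 1/10 s, in which the tool goes at most 50 mm and 8.59 degrees, less where a joint would pass 70% of its speed; a pose out of reach is approached as far as the arm can. A call with a gripper value outside its range is refused whole. The fingers move at their own pace and stop on an object; "grip_force" is the grip in N (left out, the last holds). Time passes only in rows, so rows that repeat a pose let the fingers close, or fill a call up. It gives the time, the measured TCP pose, the force and the opening at its end, in the units of the state.
- get_obs(): the state, without advancing time (a new reading comes with each control period).
- read_camera(name): name is "scene" or "top" or "wrist"; returns a dict with "pixels" (480x640x3 uint8, blue, green, red), "camera_matrix" (3x3 intrinsics, pixels), "rvec" (rotation vector, rad) and "tvec" (3), from world to camera coordinates, as OpenCV has them. Camera axes: x right, y down, z forward; pixel columns grow to the right and rows downward; lengths in m; the calibration is good to about 2 mm. A picture is of the moment at which its call begins. There is no depth.
- hand_in(): hands the job in, once; it reports no verdict.
The state is a dict: "t": time; "q": joint angles; "joint_vel": joint speeds; "joint_torque": joint torques, N m; "eef_pos": TCP position; "tool_rot": TCP orientation; "contact_force": force on the tool from outside, world axes, zero at the start; "torque": the same for the moment, N m; "gripper_width": opening from 0.0 (shut) to 1.0 (fully open).
Only numpy, scipy, OpenCV 4.12 (cv2) and the standard library are available. Lean on these libraries where they do the work, as an engineer would, in place of code of your own. Each camera call takes 0.05 s, during which the arm holds its last target.

## Working session

There is one attempt and no reset: what is moved stays moved. The work goes in short steps, Python scripts to look and compute and a tool call to move; the robot and the scene stay as the last step left them, time stands still between calls to the robot, and variables do not carry over. Pictures are saved under pics/ and viewed, and the job is handed in when it is done.

Besides the shell and the picture viewer there is one more tool, called after "Call:" by a JSON object that holds its "name" and its "arguments". jog_arm: Moves the arm, as the interface text tells. Its arguments: {"type":"object","properties":{"dp":{"type":"array","items":{"type":"array","items":{"type":"number"}}},"angular":{"type":"array","items":{"type":"array","items":{"type":"number"}}},"claw":{"type":"array","items":{"type":"number"}},"grip_force":{"type":"number"}},"required":["dp","angular","claw"]}

```bash
mkdir -p pics; cat > h.py <<'E'
from station import *
import numpy as np, cv2
from scipy.spatial.transform import Rotation as R
def shot(n,fn):
    c=read_camera(n); cv2.imwrite(f'pics/{fn}.png',c['pixels']); np.savez(f'pics/{fn}.npz',**{k:np.array(v) for k,v in c.items()}); return c
def load(fn): return dict(np.load(f'pics/{fn}.npz'))
def ray(c,u,v,z):
    Rm=cv2.Rodrigues(c['rvec'].astype(float))[0]; t=c['tvec'].reshape(3)
    K=c['camera_matrix']; d=Rm.T@np.linalg.inv(K)@np.array([u,v,1.]); o=-Rm.T@t
    return o+d*(z-o[2])/d[2]
def proj(c,P):
    return cv2.projectPoints(np.array(P,float).reshape(-1,3),c['rvec'].astype(float),c['tvec'].astype(float),c['camera_matrix'],None)[0].reshape(-1,2)
def crop(fn,x0,y0,x1,y1,s,out):
    im=cv2.imread(f'pics/{fn}.png')[y0:y1,x0:x1]; cv2.imwrite(f'pics/{out}.png',cv2.resize(im,None,fx=s,fy=s,interpolation=cv2.INTER_CUBIC))
E
python3 - <<'E'
from h import *
for n in ['scene','top','wrist']:
    c=shot(n,n+'0'); Rm=cv2.Rodrigues(c['rvec'].astype(float))[0]; print(n,-Rm.T@c['tvec'].reshape(3),Rm[2])
print(get_obs())
E
```

```text
scene [1.42872104 0.68688699 0.83068037] [-0.65518443 -0.51550891 -0.55225349]
top [ 0.36655856 -0.00387054  1.48825554] [ 0.14273986 -0.00382733 -0.98975284]
wrist [0.17584143 0.65495302 0.37404744] [ 0.27045344 -0.10752688 -0.95670942]
{'t': 0.15, 'q': array([-1.30909113,  0.47761063,  0.02236123,  1.55621153, -0.01147258,
        1.10929875, -0.08310507]), 'joint_vel': array([-5.41416722e-04, -1.32475766e-03,  8.63836667e-05, -3.05724468e-03,
       -1.69145053e-03, -2.24906761e-03,  1.05167739e-03]), 'joint_torque': array([ 3.01915716e-03, -5.96925974e+01,  1.61033370e+00, -2.81493330e+01,
        1.26963342e-02,  6.52594637e-03, -5.52258484e-06]), 'eef_pos': array([0.24382567, 0.62893877, 0.23055449]), 'tool_rot': array([-6.48220706e-05,  1.83844782e-01,  9.82955038e-01, -6.96939150e-04]), 'contact_force': array([-0.48312429, -0.63367544,  0.30968494]), 'torque': array([ 0.03045761, -0.03814191,  0.02326377]), 'gripper_width': 0.9992631849717067}
```

View pics/scene0.png

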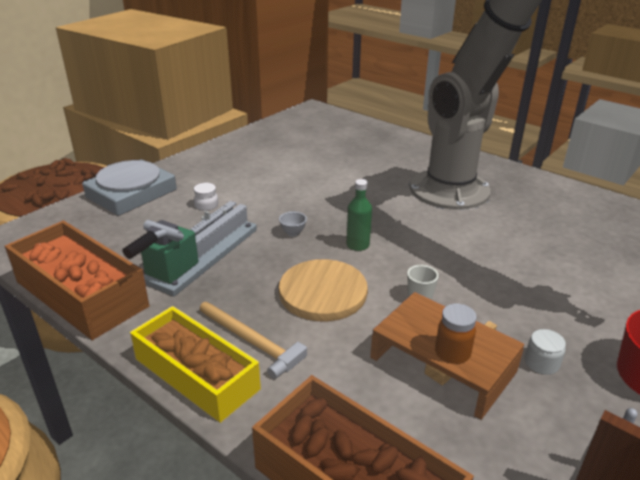

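View pics/top0.png

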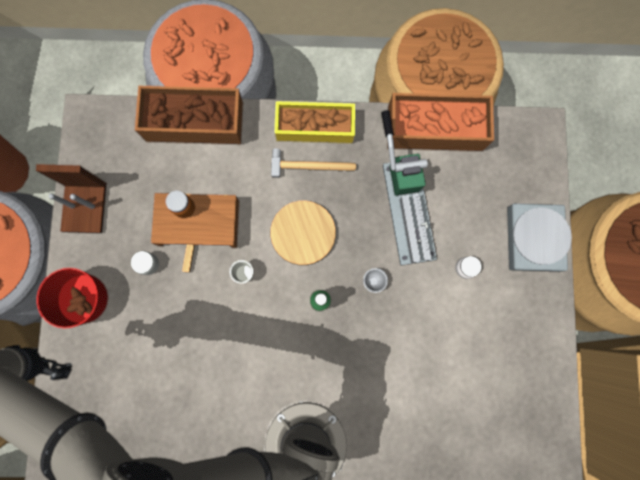

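View pics/wrist0.png

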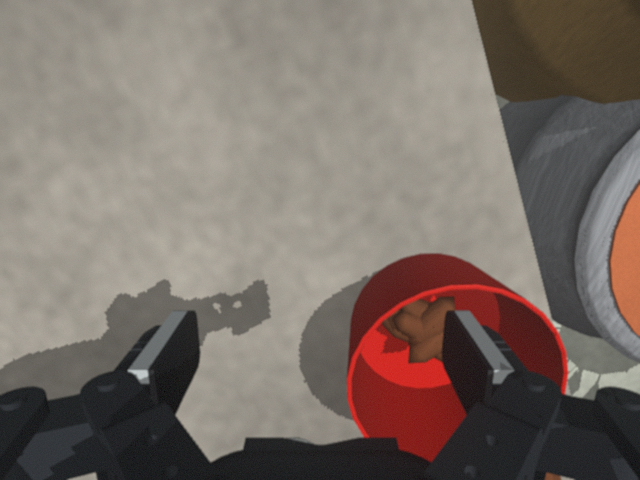

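The top view shows the stick nose at about (187,270), the shelf around (195,218), the slab at (303,232), the channel mouth near (417,262) and the cutter head at (407,175). I'll enlarge these regions next.

```bash
python3 - <<'E'
from h import *
crop('top0',130,180,270,285,5.7,'c1'); crop('top0',370,150,450,275,4.8,'c2'); crop('scene0',130,180,270,300,5.5,'c3')
c=load('top0')
print(c['camera_matrix'])
for n,u,v,z in [('nose',187,271,.02),('slab',303.5,232.5,.025),('mouth',418,264,.066),('head',405,190,.066),('bottle',320,300,.18),('bowl',376,280,.045),('cup',242,271,.065),('tub',470,267,.055),('tin',142,262,.06)]: print(n,ray(c,u,v,z).round(3))
E
```

```text
[[491.51218612   0.         314.27533383]
 [  0.         491.51218612 246.13285643]
 [  0.           0.           1.        ]]
nose [0.492 0.369 0.02 ]
slab [0.618 0.024 0.025]
mouth [ 0.528 -0.313  0.066]
head [ 0.748 -0.275  0.066]
bottle [ 0.412 -0.028  0.18 ]
bowl [ 0.479 -0.194  0.045]
cup [0.493 0.198 0.065]
tub [ 0.525 -0.468  0.055]
tin [0.511 0.491 0.06 ]
```

View pics/c1.png

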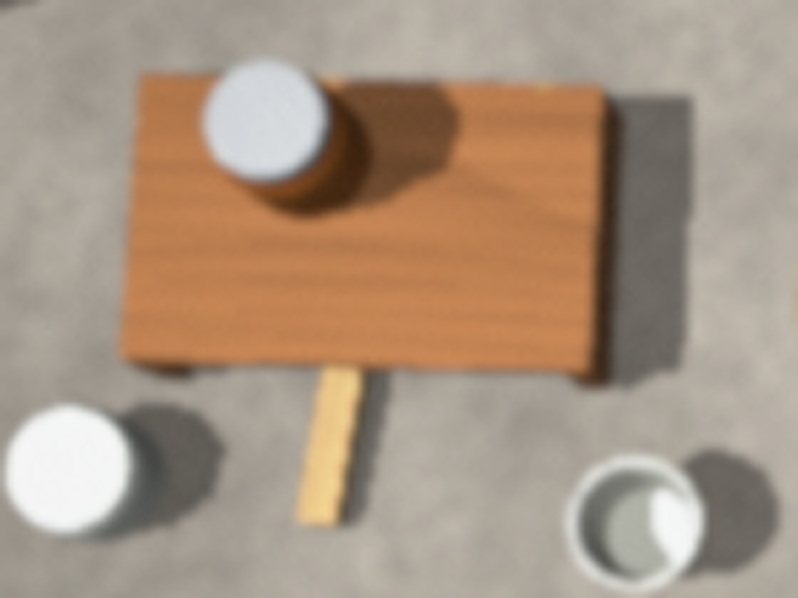

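View pics/c2.png

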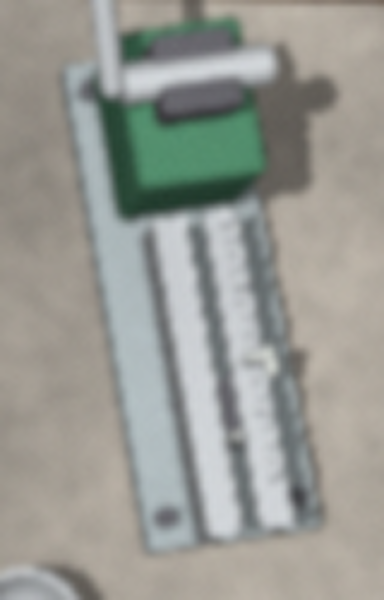

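View pics/c3.png

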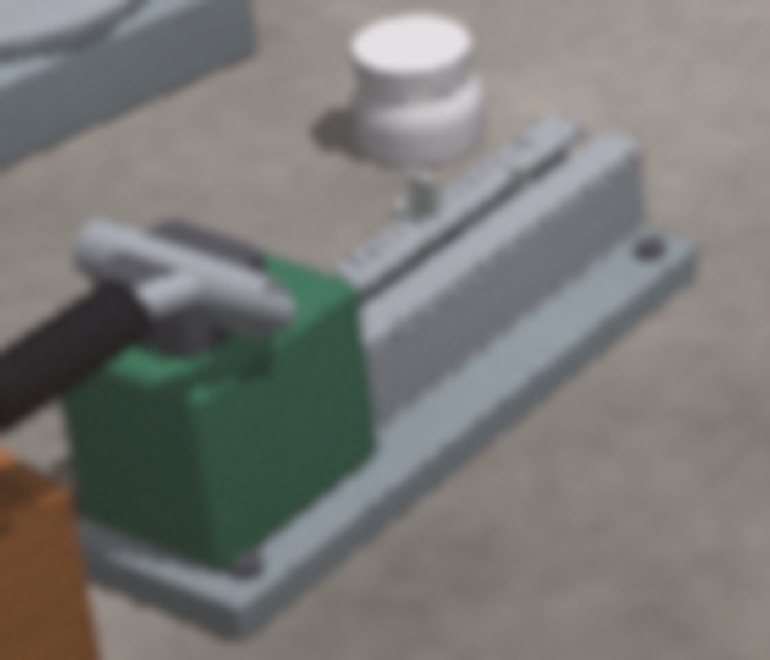

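```bash
python3 - <<'E'
from h import *
c=load('top0')
f=lambda x,y,z,s=5.7,o=(130,180): ray(c,o[0]+(x+.5)/s-.5,o[1]+(y+.5)/s-.5,z)
a=f(319.5,522,.022);b=f(342.5,369,.022)
d=(b-a)/np.linalg.norm(b-a);print('nose',a,b,d,np.degrees(np.arctan2(d[1],d[0])), 'mid',a+.1*d,np.linalg.norm(f(297,522,.022)-f(342,522,.022)))
for p in [(123,357),(590,373),(605,87),(140,75)]: print('shelf',f(*p,.075).round(3))
g=lambda x,y,z: f(x,y,z,4.8,(370,150))
for p in [(205,535),(294,525),(150,222),(238,205)]: print('roof',g(*p,.066).round(3))
for p in [(147,550),(323,523),(66,66)]: print('base',g(*p,.02).round(3))
print('ptr',g(236,435,.075),'clip',g(258,362,.07))
o=get_obs();print(R.from_quat(np.roll(o['tool_rot'],-1)).as_matrix().round(3))
E
```

```text
nose [0.49123687 0.37225816 0.022     ] [0.57248937 0.36544967 0.022     ] [ 0.99650764 -0.08350166  0.        ] -4.7898702448079336 mid [0.59088763 0.363908   0.022     ] 0.023524312336288666
shelf [0.568 0.464 0.075]
shelf [0.567 0.226 0.075]
shelf [0.716 0.226 0.075]
shelf [0.715 0.466 0.075]
roof [ 0.536 -0.296  0.066]
roof [ 0.544 -0.35   0.066]
roof [ 0.73  -0.262  0.066]
roof [ 0.743 -0.317  0.066]
base [ 0.531 -0.269  0.02 ]
base [ 0.551 -0.38   0.02 ]
base [ 0.843 -0.216  0.02 ]
ptr [ 0.59671181 -0.31333779  0.075     ] clip [ 0.64318011 -0.3280144   0.07      ]
[[-0.932  0.361 -0.   ]
 [ 0.361  0.932 -0.001]
 [-0.    -0.001 -1.   ]]
```

```bash
cat >> h.py <<'E'
def goto(pos,yaw=None,o=None):
    "tool down, tool x at world yaw (deg)"
    o=o or get_obs(); Rc=R.from_quat(np.roll(o['tool_rot'],-1)); p=np.array(o['eef_pos'])
    y0=np.degrees(np.arctan2(*Rc.as_matrix()[[1,0],0]))
    yaw=y0 if yaw is None else yaw
    a=np.radians(yaw); Rt=R.from_matrix(np.array([[np.cos(a),np.sin(a),0],[np.sin(a),-np.cos(a),0],[0,0,-1]]))
    dp=Rc.inv().apply(np.array(pos)-p)/.025; w=np.degrees((Rc.inv()*Rt).as_rotvec())/5
    print('t',round(o['t'],2),'pos',p.round(4),'yaw',round(y0,2),'q',o['q'].round(2),'F',o['contact_force'].round(1),'w',round(o['gripper_width'],3))
    print('dp',dp.round(3),'ang',w.round(3))
E
python3 -c "
from h import *
goto([.515,.370,.13],175.2)"
```

```text
t 0.15 pos [0.2438 0.6289 0.2306] yaw 158.81 q [-1.31  0.48  0.02  1.56 -0.01  1.11 -0.08] F [-0.5 -0.6  0.3] w 0.999
dp [-13.857  -5.731   4.032] ang [-1.600e-02 -1.000e-03 -3.278e+00]
```

Call:
{"name": "jog_arm", "arguments": {"dp": [[-2,-0.8,0],[-4,-1.6,0],[-5.5,-2.3,0.5],[-7.3,-3,1],[-9,-3.7,1.5]], "angular": [[0,0,-0.6],[0,0,-1.2],[0,0,-2],[0,0,-2.7],[0,0,-3.28]], "claw": [85,85,85,75,65], "grip_force": 60}}

```text
t: 0.65
eef_pos: [0.4217, 0.46, 0.1934]
tool_rot: [0.0, 0.041, 0.999, -0.0]
contact_force: [0.7, 0.6, -0.3]
gripper_width: 0.761
```

```bash
python3 -c "
from h import *
goto([.515,.370,.12],175.2)"
```

```text
t 0.65 pos [0.4217 0.46   0.1934] yaw 175.33 q [-0.94  0.43  0.02  1.72 -0.01  0.99  0.57] F [ 0.7  0.6 -0.3] w 0.761
dp [-4.012 -3.284  2.935] ang [-0.001  0.003  0.026]
```

Call:
{"name": "jog_arm", "arguments": {"dp": [[-1.2,-1,0.6],[-2.6,-2.1,1.5],[-4,-3.2,2.4],[-4,-3.28,2.9],[-4,-3.28,2.9]], "angular": [[0,0,0],[0,0,0],[0,0,0],[0,0,0],[0,0,0]], "claw": [60,60,60,60,60]}}

```text
t: 1.15
eef_pos: [0.5128, 0.3691, 0.1189]
tool_rot: [-0.002, 0.043, 0.999, -0.002]
contact_force: [-0.9, 0.1, 0.2]
gripper_width: 0.702
```

```bash
python3 -c "
from h import *
goto([.515,.370,.12],175.2)
c=shot('wrist','w1')
print(proj(c,[[.491,.372,.022],[.515,.370,.022]]),c['camera_matrix'][0])"
```

```text
t 1.15 pos [0.5128 0.3691 0.1189] yaw 175.02 q [-0.75  0.53  0.04  1.76 -0.03  0.86  0.78] F [-0.9  0.1  0.2] w 0.702
dp [-0.085  0.043 -0.044] ang [-0.042 -0.035 -0.035]
[[324.58659021 203.35075552]
 [324.58666118 242.36535732]] [415.69630526   0.         320.49446221]
```

View pics/w1.png

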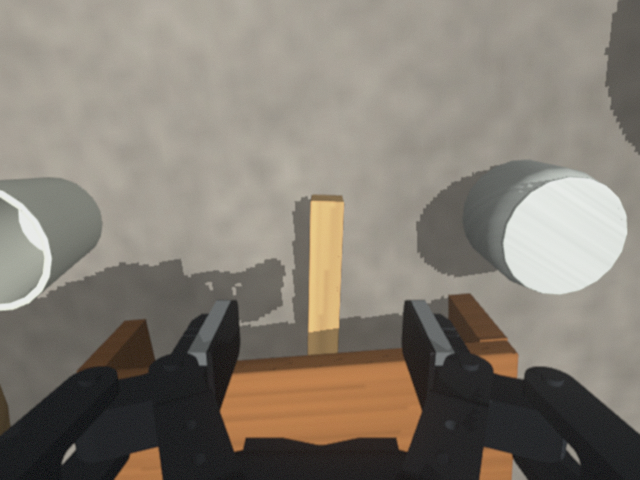

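The wrist view shows the stick's nose edge at about (310–343, 200), with its axis running down to (323,352). That is within 2 mm of my estimate.

```bash
python3 -c "
from h import *
c=load('w1')
a=ray(c,327,201,.022);b=ray(c,323.5,345,.022);d=b-a;print(a,b,np.degrees(np.arctan2(d[1],d[0])), ray(c,343.5,201,.022)-ray(c,310,201,.022))
t=a+.025*d/np.linalg.norm(d)
yw=np.degrees(np.arctan2(d[1],d[0]))+180
goto([t[0],t[1],.004],yw)
print(t,proj(c,[[.5128,.3691,.1189]]))"
```

```text
[0.48971643 0.37353244 0.022     ] [0.58507475 0.36344613 0.022     ] -6.037878694967994 [0.00167179 0.01964685 0.        ]
t 1.2 pos [0.5122 0.3716 0.1203] yaw 175.19 q [-0.75  0.53  0.04  1.76 -0.03  0.86  0.78] F [-0.7  1.1  0.1] w 0.699
dp [-0.108 -0.012  4.652] ang [-0.015 -0.025  0.246]
[0.51457774 0.37090279 0.022     ] [[322.8000184  312.27003934]]
```

Call:
{"name": "jog_arm", "arguments": {"dp": [[-0.1,0,1.2],[-0.1,0,2.6],[-0.1,0,3.8],[-0.1,0,4.6],[-0.1,0,4.6]], "angular": [[0,0,0.2],[0,0,0.24],[0,0,0.24],[0,0,0.24],[0,0,0.24]], "claw": [60,60,60,50,30]}}

```text
t: 1.7
eef_pos: [0.5126, 0.3729, 0.0044]
tool_rot: [-0.002, 0.051, 0.999, -0.001]
contact_force: [0.1, 0.3, 0.2]
gripper_width: 0.43
```

Call:
{"name": "jog_arm", "arguments": {"dp": [[0,0,0],[0,0,0],[0,0,0],[0,0,0],[0,0,0]], "angular": [[0,0,0],[0,0,0],[0,0,0],[0,0,0],[0,0,0]], "claw": [10,10,10,10,10]}}

```text
t: 2.2
eef_pos: [0.5162, 0.3725, 0.0078]
tool_rot: [0.001, 0.052, 0.999, 0.001]
contact_force: [-1.4, -0.2, 6.4]
gripper_width: 0.216
```

```bash
python3 -c "
from h import *
goto([.375,.385,.005])"
```

```text
t 2.2 pos [0.5162 0.3725 0.0078] yaw 174.03 q [-0.75  0.68  0.03  1.8  -0.03  0.66  0.77] F [-1.4 -0.2  6.4] w 0.216
dp [ 5.668 -0.09   0.104] ang [0.021 0.014 0.   ]
```

Call:
{"name": "jog_arm", "arguments": {"dp": [[0.6,0,-0.05],[1.6,0,-0.1],[2.8,0,-0.1],[4,0,-0.1],[5.2,0,-0.1]], "angular": [[0,0,0],[0,0,0],[0,0,0],[0,0,0],[0,0,0]], "claw": [10,10,10,10,10]}}

```text
t: 2.7
eef_pos: [0.384, 0.3848, 0.0088]
tool_rot: [-0.0, 0.052, 0.999, -0.0]
contact_force: [-0.4, 0.6, -1.6]
gripper_width: 0.215
```

```bash
python3 -c "
from h import *
goto([.36,.389,.009])
c=shot('top','t1'); c=shot('wrist','w2'); crop('t1',130,180,270,350,3.5,'t1c')"
```

```text
t 2.7 pos [0.384  0.3848 0.0088] yaw 174.02 q [-0.93  0.58  0.03  2.02 -0.04  0.54  0.6 ] F [-0.4  0.6 -1.6] w 0.215
dp [ 0.972  0.067 -0.009] ang [-0.004 -0.009  0.   ]
```

View pics/t1c.png

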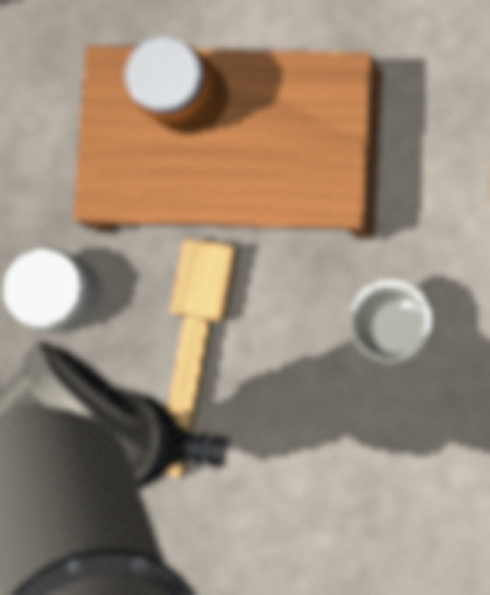

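View pics/w2.png

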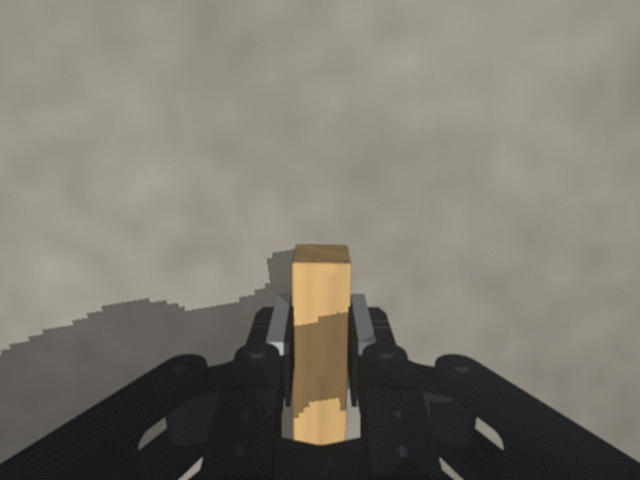

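The stick is gripped with its handle just clear of the shelf (handle end near (208,240) in the crop). Next I lift it and turn it while carrying it over the bottle.

Call:
{"name": "jog_arm", "arguments": {"dp": [[0.4,0,-1],[0.6,0,-2.8],[0.6,0,-4.8],[0.6,0,-6.8],[0.6,0,-8.8]], "angular": [[0,0,0],[0,0,0],[0,0,0.5],[0,0,1.5],[0,0,3]], "claw": [10,10,10,10,10], "grip_force": 90}}

```text
t: 3.3
eef_pos: [0.3708, 0.386, 0.2308]
tool_rot: [-0.0, 0.184, 0.983, 0.0]
contact_force: [1.5, 1.2, -1.1]
gripper_width: 0.206
```

```bash
python3 -c "
from h import *
goto([.46,.17,.25],100)
c=shot('wrist','w3')"
```

```text
t 3.3 pos [0.3708 0.386  0.2308] yaw 158.77 q [-1.03  0.25  0.12  1.9  -0.04  1.    0.31] F [ 1.5  1.2 -1.1] w 0.206
dp [-6.455 -6.76  -0.77 ] ang [-3.0000e-03 -4.0000e-03  1.1753e+01]
```

View pics/w3.png

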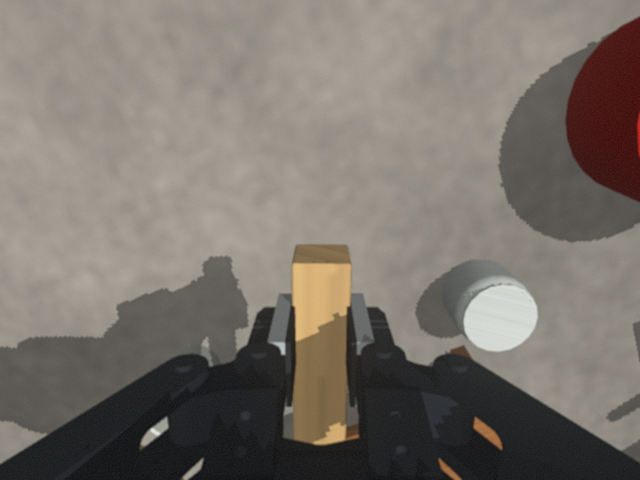

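Call:
{"name": "jog_arm", "arguments": {"dp": [[-0.7,-0.7,-0.5],[-1.7,-1.8,-0.8],[-2.7,-2.9,-0.8],[-3.8,-4,-0.8],[-4.9,-5.2,-0.8]], "angular": [[0,0,1.5],[0,0,3.1],[0,0,4.8],[0,0,6.4],[0,0,8]], "claw": [10,10,10,10,10]}}

```text
t: 3.85
eef_pos: [0.4392, 0.22, 0.2486]
tool_rot: [-0.0, 0.51, 0.86, 0.0]
contact_force: [0.5, 0.4, -1.3]
gripper_width: 0.21
```

```bash
python3 -c "
from h import *
goto([.48,.0,.25],80)"
```

```text
t 3.85 pos [0.4392 0.22   0.2486] yaw 118.73 q [-0.88  0.15  0.32  1.98 -0.06  1.02 -0.03] F [ 0.5  0.4 -1.3] w 0.21
dp [-8.501 -2.8   -0.06 ] ang [ 2.000e-03 -5.000e-03  7.746e+00]
```

Call:
{"name": "jog_arm", "arguments": {"dp": [[-1.5,-0.5,0],[-3.3,-1.1,0],[-5.1,-1.7,0],[-6.9,-2.3,0],[-8.5,-2.8,0]], "angular": [[0,0,1.6],[0,0,3.2],[0,0,4.8],[0,0,6.4],[0,0,8]], "claw": [10,10,10,10,10]}}

```text
t: 4.35
eef_pos: [0.4805, -0.0009, 0.2486]
tool_rot: [-0.0, 0.774, 0.634, 0.0]
contact_force: [-0.1, 1.4, -0.8]
gripper_width: 0.207
```

```bash
python3 -c "
from h import *
goto([.48,-.2,.25],40)"
```

```text
t 4.35 pos [ 0.4805 -0.0009  0.2486] yaw 78.63 q [-0.64  0.14  0.57  2.02 -0.09  1.01 -0.23] F [-0.1  1.4 -0.8] w 0.207
dp [-7.81   1.549 -0.058] ang [ 0.000e+00 -6.000e-03  7.727e+00]
```

Call:
{"name": "jog_arm", "arguments": {"dp": [[-1.5,0.3,0],[-3.1,0.6,0],[-4.7,0.9,0],[-6.2,1.2,0],[-7.8,1.5,0]], "angular": [[0,0,1.6],[0,0,3.2],[0,0,4.8],[0,0,6.4],[0,0,7.8]], "claw": [10,10,10,10,10]}}

```text
t: 4.85
eef_pos: [0.4801, -0.198, 0.2485]
tool_rot: [-0.0, 0.94, 0.34, 0.0]
contact_force: [1.2, -0.5, -0.3]
gripper_width: 0.203
```

```bash
python3 -c "
from h import *
goto([.450,-.338,.16],10)"
```

```text
t 4.85 pos [ 0.4801 -0.198   0.2485] yaw 39.74 q [-0.39  0.25  0.79  1.94 -0.2   1.03 -0.39] F [ 1.2 -0.5 -0.3] w 0.203
dp [-4.509  3.536  3.537] ang [-0.006 -0.007  5.948]
```

Call:
{"name": "jog_arm", "arguments": {"dp": [[-0.9,0.7,0],[-2,1.5,0.5],[-3,2.3,1.3],[-3.9,3,2.4],[-4.5,3.5,3.5]], "angular": [[0,0,1.3],[0,0,2.6],[0,0,3.9],[0,0,5.1],[0,0,5.95]], "claw": [10,10,10,10,10]}}

```text
t: 5.35
eef_pos: [0.4497, -0.3383, 0.1603]
tool_rot: [0.001, 0.996, 0.087, 0.0]
contact_force: [0.9, 0.8, -1.2]
gripper_width: 0.207
```

```bash
python3 -c "
from h import *
c=shot('top','t2');c=shot('wrist','w4');c=shot('scene','s2')
crop('t2',340,180,480,320,4,'t2c');crop('s2',150,130,400,280,3.2,'s2c')
goto([.450,-.338,.012],10)"
```

```text
t 5.5 pos [ 0.4488 -0.3366  0.1596] yaw 10.15 q [-0.09  0.49  0.83  1.94 -0.45  0.91 -0.43] F [-0.4  0.8 -1. ] w 0.206
dp [0.06  0.074 5.906] ang [-0.018  0.043  0.03 ]
```

View pics/t2c.png

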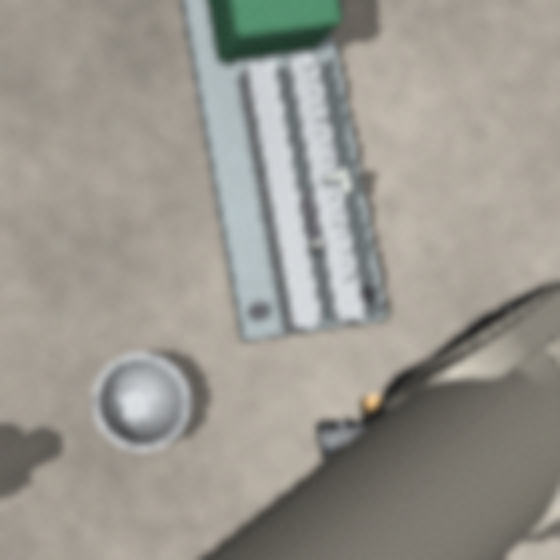

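View pics/s2c.png

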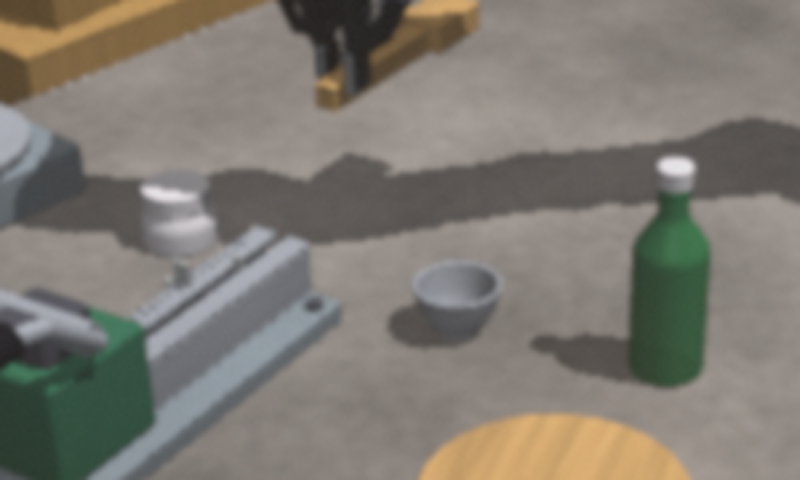

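View pics/w4.png

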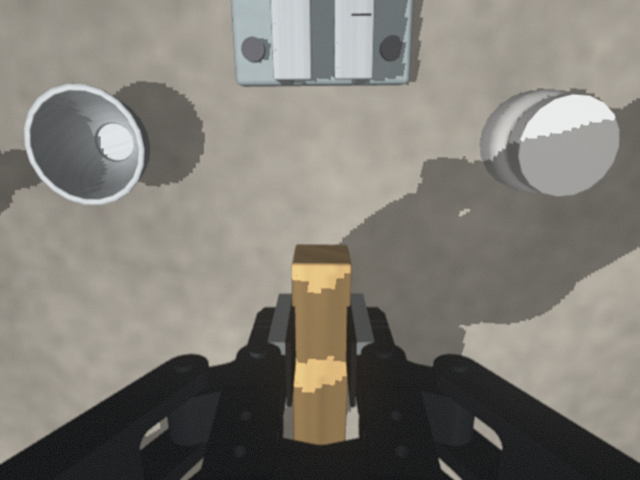

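The wrist view shows the mouth edge level, (236–412, 83), with the slot at (309–335), so the yaw is well aligned. I'll lower the stick.

Call:
{"name": "jog_arm", "arguments": {"dp": [[0,0,1.3],[0,0,3],[0,0,4.6],[0,0,5.6],[0,0,5.95]], "angular": [[0,0,0],[0,0,0],[0,0,0],[0,0,0],[0,0,0]], "claw": [10,10,10,10,10]}}

```text
t: 6.0
eef_pos: [0.451, -0.3341, 0.0113]
tool_rot: [-0.001, 0.996, 0.091, -0.001]
contact_force: [-0.1, -0.0, -0.7]
gripper_width: 0.203
```

Call:
{"name": "jog_arm", "arguments": {"dp": [[0,0,0.05],[0,0,0.1],[0,0,0.1],[0,0,0.1],[0,0,0.1]], "angular": [[0,0,0],[0,0,0],[0,0,0],[0,0,0],[0,0,0]], "claw": [10,10,40,70,70]}}

```text
t: 6.5
eef_pos: [0.4513, -0.3366, 0.0109]
tool_rot: [0.0, 0.996, 0.089, 0.001]
contact_force: [-0.7, 1.3, -0.6]
gripper_width: 0.709
```

```bash
python3 -c "
from h import *
goto([.57,-.318,.17],10)"
```

```text
t 6.5 pos [ 0.4513 -0.3366  0.0109] yaw 10.27 q [ 0.07  0.7   0.62  2.01 -0.67  0.65 -0.26] F [-0.7  1.3 -0.6] w 0.709
dp [ 4.811  0.121 -6.358] ang [ 0.01  -0.014  0.054]
```

Call:
{"name": "jog_arm", "arguments": {"dp": [[0,0,-1.5],[0,0,-3.3],[1,0,-5],[2.8,0.1,-5.2],[4.6,0.12,-5.2]], "angular": [[0,0,0],[0,0,0],[0,0,0],[0,0,0],[0,0,0]], "claw": [70,70,70,70,70]}}

```text
t: 7.0
eef_pos: [0.5667, -0.3196, 0.1433]
tool_rot: [0.001, 0.996, 0.089, 0.002]
contact_force: [1.1, -0.4, 0.3]
gripper_width: 0.821
```

Call:
{"name": "jog_arm", "arguments": {"dp": [[0,0,0],[0,0,0],[0,0,0],[0,0,0],[0,0,0]], "angular": [[0,0,0],[0,0,0],[0,0,0],[0,0,0],[0,0,0]], "claw": [70,70,70,70,70]}}

```text
t: 7.5
eef_pos: [0.5633, -0.3194, 0.1402]
tool_rot: [-0.0, 0.996, 0.088, -0.0]
contact_force: [0.1, -0.5, 0.2]
gripper_width: 0.82
```

```bash
python3 -c "
from h import *
c=shot('wrist','w5');c=shot('top','t3')
crop('w5',220,0,420,300,2,'w5c');crop('t3',340,180,480,350,3.5,'t3c')
goto([.57,-.318,.17],10)"
```

```text
t 7.6 pos [ 0.5639 -0.3191  0.1402] yaw 10.2 q [-0.11  0.65  0.77  1.74 -0.53  0.97 -0.52] F [ 0.3  0.4 -0.3] w 0.821
dp [ 0.25  -0.    -1.193] ang [-0.002 -0.001  0.04 ]
```

View pics/w5.png

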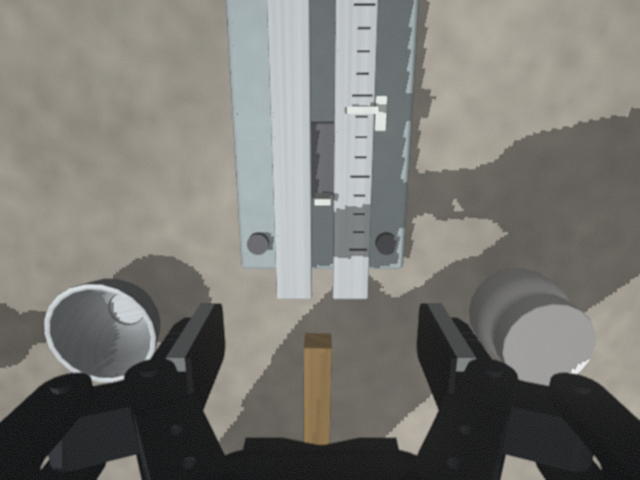

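View pics/w5c.png

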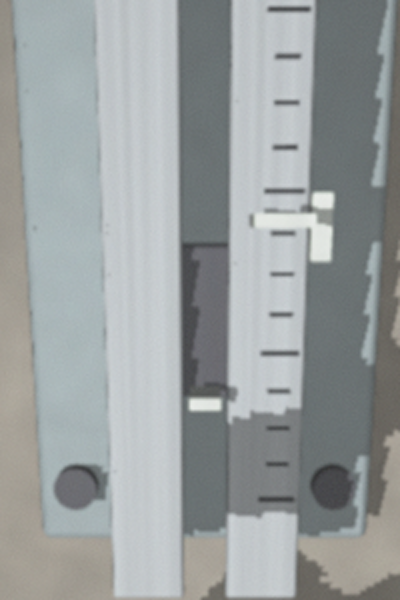

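View pics/t3c.png

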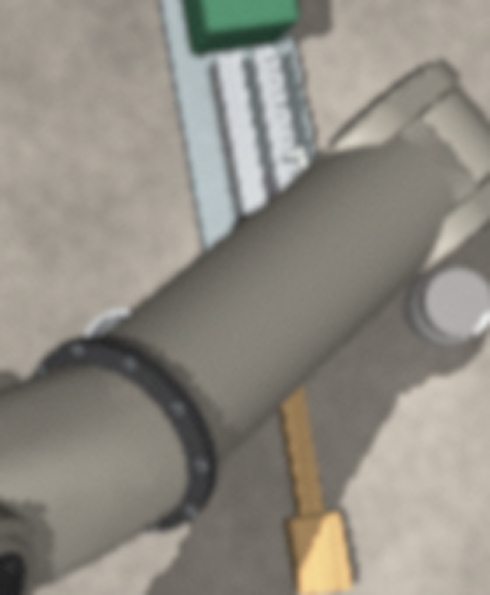

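```bash
python3 -c "
from h import *
c=load('w5')
Rm=cv2.Rodrigues(c['rvec'].astype(float))[0]; cam=-Rm.T@c['tvec'].reshape(3)
f=lambda x,y,z: ray(c,220+(x+.5)/2-.5,(y+.5)/2-.5,z)
# channel direction: slot edges & roof outer edges
L=[]
for n,a,b in [('slotL',(183,597),(180,3)),('slotR',(227,597),(231,3)),('outL',(115,597),(96,3)),('outR',(297,597),(314,3))]:
    A=f(*a,.066);B=f(*b,.066);d=B-A;print(n,A.round(4),B.round(4),np.degrees(np.arctan2(d[1],d[0])))
al=np.radians(10.2)
m=(f(183,597,.066)+f(227,597,.066))/2; m2=(f(115,597,.066)+f(297,597,.066))/2;print('mouth',m,m2,cam)
D=np.array([np.cos(al),np.sin(al),0]);N=np.array([-D[1],D[0],0])
S=lambda p:(((p-m)@D*1000).round(2),((p-m)@N*1000).round(2))
print('cam',S(cam))
for y in (498,464,428,391,353,314,273,233,190,147,102,56,9): print(y,S(f(280,y,.066)))
print('blade front',S(f(205,411,.075)),S(f(205,397,.075)))
for z in (.069,.074,.078,.082,.086):print('fin z',z,S(f(285,229,z)),S(f(285,212,z)),S(f(253,220,z)))
print('stick nose',f(2*(305-220),2*348,.022),f(2*(330-220),2*348,.022), f(2*(305-220),2*440,.022),f(2*(329-220),2*440,.022))
"
```

```text
slotL [ 0.5361 -0.3203  0.066 ] [ 0.6851 -0.2938  0.066 ] 10.102973075151084
slotR [ 0.5383 -0.3327  0.066 ] [ 0.6872 -0.3055  0.066 ] 10.36028063904042
outL [ 0.5327 -0.3012  0.066 ] [ 0.6816 -0.2745  0.066 ] 10.163156625601365
outR [ 0.5419 -0.3524  0.066 ] [ 0.6907 -0.3245  0.066 ] 10.605036854199872
mouth [ 0.53721023 -0.32649845  0.066     ] [ 0.53726156 -0.32678483  0.066     ] [ 0.63667051 -0.30719805  0.283792  ]
cam (np.float64(101.31), np.float64(1.38))
498 (np.float64(29.78), np.float64(-20.64))
464 (np.float64(39.52), np.float64(-20.37))
428 (np.float64(49.58), np.float64(-20.09))
391 (np.float64(59.65), np.float64(-19.82))
353 (np.float64(69.73), np.float64(-19.54))
314 (np.float64(79.79), np.float64(-19.27))
273 (np.float64(90.09), np.float64(-18.99))
233 (np.float64(99.87), np.float64(-18.72))
190 (np.float64(110.09), np.float64(-18.44))
147 (np.float64(120.02), np.float64(-18.17))
102 (np.float64(130.13), np.float64(-17.89))
56 (np.float64(140.16), np.float64(-17.61))
9 (np.float64(150.12), np.float64(-17.34))
blade front (np.float64(56.19), np.float64(0.13)) (np.floa
[... 159 characters left out ...]
.69))
fin z 0.074 (np.float64(100.85), np.float64(-19.16)) (np.float64(104.76), np.float64(-19.05)) (np.float64(102.92), np.float64(-11.39))
fin z 0.078 (np.float64(100.86), np.float64(-18.77)) (np.float64(104.7), np.float64(-18.66)) (np.float64(102.89), np.float64(-11.14))
fin z 0.082 (np.float64(100.86), np.float64(-18.38)) (np.float64(104.63), np.float64(-18.27)) (np.float64(102.86), np.float64(-10.9))
fin z 0.086 (np.float64(100.87), np.float64(-17.99)) (np.float64(104.56), np.float64(-17.88)) (np.float64(102.83), np.float64(-10.66))
stick nose [ 0.47692891 -0.32497889  0.022     ] [ 0.480075 -0.342558  0.022   ] [ 0.39767615 -0.33835393  0.022     ] [ 0.40092305 -0.35655068  0.022     ]
```

```bash
python3 -c "
from h import *
crop('w5',300,80,420,220,5,'w5d');crop('scene0',175,200,225,240,14,'s0d')"
```

```text
(no output)
```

View pics/w5d.png

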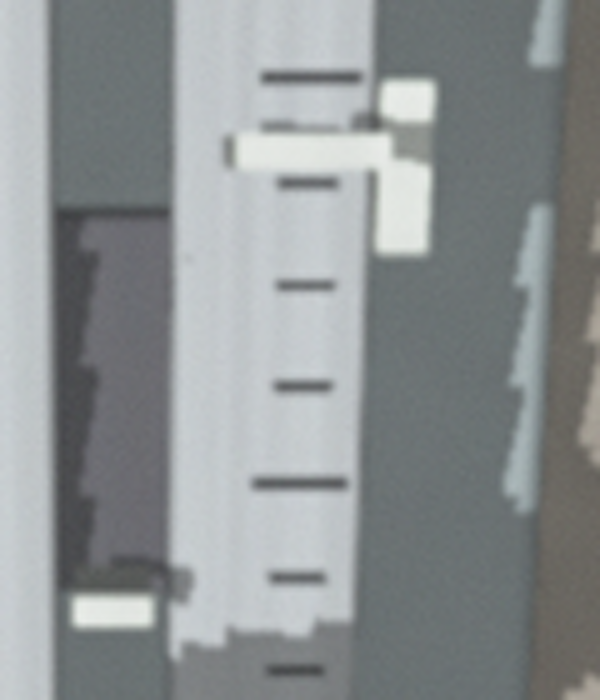

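The ruler ticks come out at 10.0 mm spacing, so the calibration is good here. The blade front (pixel row 205) is 56.3 mm in and the fin front (row 114) is 101.1 mm in, so the stop has to travel about 44.8 mm. The stick nose is near (317,347). Now I regrip at the handle.

```bash
python3 -c "
from h import *
goto([.316,-.362,.10],9.9)"
```

```text
t 7.6 pos [ 0.5639 -0.3191  0.1402] yaw 10.2 q [-0.11  0.65  0.77  1.74 -0.53  0.97 -0.52] F [ 0.3  0.4 -0.3] w 0.821
dp [-10.062  -0.067   1.606] ang [-0.002 -0.001  0.06 ]
```

Call:
{"name": "jog_arm", "arguments": {"dp": [[-1.5,0,0],[-3.4,0,0],[-5.3,0,0],[-7.2,0,0.2],[-9,-0.05,0.8]], "angular": [[0,0,0],[0,0,0],[0,0,0],[0,0,0],[0,0,0.05]], "claw": [70,70,70,70,70]}}

```text
t: 8.1
eef_pos: [0.3413, -0.3586, 0.1209]
tool_rot: [0.001, 0.996, 0.087, 0.001]
contact_force: [-0.0, -0.6, 0.1]
gripper_width: 0.821
```

Call:
{"name": "jog_arm", "arguments": {"dp": [[-0.8,0,0.3],[-1.05,0,0.8],[-1.05,0,0.8],[-1.05,0,0.8],[-1.05,0,0.8]], "angular": [[0,0,0],[0,0,0],[0,0,0],[0,0,0],[0,0,0]], "claw": [70,70,70,70,70]}}

```text
t: 8.6
eef_pos: [0.3181, -0.3624, 0.1005]
tool_rot: [0.0, 0.996, 0.088, 0.0]
contact_force: [-0.1, -1.5, -0.1]
gripper_width: 0.824
```

```bash
python3 -c "
from h import *
c=shot('wrist','w6')
goto([.316,-.362,.006],9.9)"
```

```text
t 8.65 pos [ 0.3181 -0.3623  0.1005] yaw 10.09 q [ 0.09  0.45  0.8   2.16 -0.5   0.71 -0.17] F [0.4 0.2 0.1] w 0.818
dp [-0.083 -0.031  3.781] ang [ 0.009 -0.008  0.037]
```

View pics/w6.png

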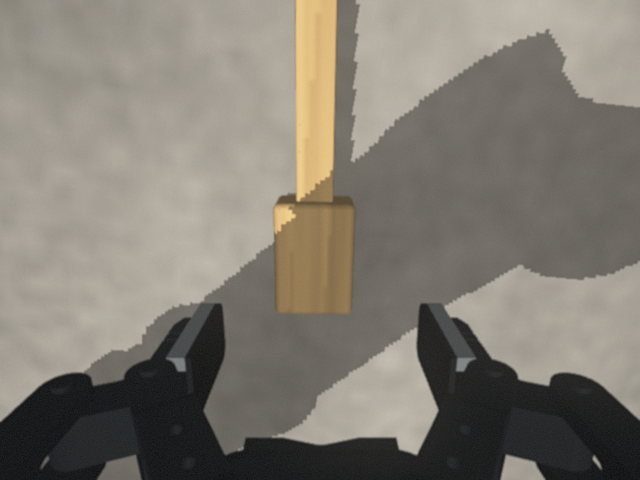

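```bash
python3 -c "
from h import *
c=load('w6')
for p in [(275,205),(354,205),(277,313),(352,313)]: print(ray(c,*p,.028).round(4))
a=(ray(c,275,205,.028)+ray(c,354,205,.028))/2;b=(ray(c,277,313,.028)+ray(c,352,313,.028))/2
d=a-b;print(a,b,np.linalg.norm(d),np.degrees(np.arctan2(d[1],d[0])))
s1=ray(c,316,20,.022);s2=ray(c,315,195,.022);d=s1-s2;print(np.degrees(np.arctan2(d[1],d[0])))
m=(a+b)/2;goto([m[0],m[1],.006],9.9)"
```

```text
[ 0.3415 -0.3352  0.028 ]
[ 0.3488 -0.3764  0.028 ]
[ 0.2792 -0.3455  0.028 ]
[ 0.2867 -0.3879  0.028 ]
[ 0.34517281 -0.35582196  0.028     ] [ 0.28291363 -0.3666725   0.028     ] 0.0631976226390823 9.886218492302605
9.582359461283978
t 8.65 pos [ 0.3181 -0.3623  0.1005] yaw 10.09 q [ 0.09  0.45  0.8   2.16 -0.5   0.71 -0.17] F [0.4 0.2 0.1] w 0.818
dp [-0.155 -0.075  3.781] ang [ 0.009 -0.008  0.037]
```

Call:
{"name": "jog_arm", "arguments": {"dp": [[-0.1,-0.05,1],[-0.15,-0.07,2.3],[-0.15,-0.07,3.4],[-0.15,-0.07,3.75],[-0.15,-0.07,3.75]], "angular": [[0,0,0.05],[0,0,0.05],[0,0,0.05],[0,0,0.05],[0,0,0.05]], "claw": [70,70,70,70,60]}}

```text
t: 9.15
eef_pos: [0.313, -0.3608, 0.0058]
tool_rot: [-0.001, 0.996, 0.085, -0.001]
contact_force: [-0.0, 0.8, -0.1]
gripper_width: 0.705
```

Call:
{"name": "jog_arm", "arguments": {"dp": [[0,0,0],[0,0,0],[0,0,0],[0,0,0],[0,0,0]], "angular": [[0,0,0],[0,0,0],[0,0,0],[0,0,0],[0,0,0]], "claw": [35,30,30,30,30]}}

```text
t: 9.65
eef_pos: [0.3138, -0.3618, 0.0078]
tool_rot: [0.001, 0.996, 0.085, 0.001]
contact_force: [-1.7, 1.5, 7.8]
gripper_width: 0.492
```

```bash
python3 -c "
from h import *
goto([.314,-.361,.036],10.2)"
```

```text
t 9.65 pos [ 0.3138 -0.3618  0.0078] yaw 9.77 q [ 0.25  0.6   0.6   2.2  -0.69  0.52 -0.01] F [-1.7  1.5  7.8] w 0.492
dp [ 0.016 -0.03  -1.129] ang [ 0.02  -0.022 -0.086]
```

Call:
{"name": "jog_arm", "arguments": {"dp": [[0,0,-0.3],[0,0,-0.8],[0,0,-1.15],[0,0,-1.15],[0,0,-1.15]], "angular": [[0,0,0],[0,0,-0.05],[0,0,-0.09],[0,0,-0.09],[0,0,-0.09]], "claw": [30,30,30,30,30]}}

```text
t: 10.15
eef_pos: [0.3134, -0.3611, 0.0354]
tool_rot: [0.0, 0.996, 0.089, 0.0]
contact_force: [0.1, -0.1, -1.3]
gripper_width: 0.492
```

```bash
python3 -c "
from h import *
c=shot('wrist','w7');c=shot('scene','s3');crop('w7',220,0,420,300,2,'w7c');crop('s3',170,90,410,270,3.3,'s3c')
goto([.3138,-.361,.036],10.2)"
```

```text
t 10.25 pos [ 0.313  -0.3608  0.0349] yaw 10.23 q [ 0.2   0.56  0.66  2.2  -0.63  0.58 -0.05] F [ 0.2 -0.2 -1.6] w 0.495
dp [ 0.03   0.013 -0.044] ang [-0.004  0.001  0.006]
```

View pics/w7.png

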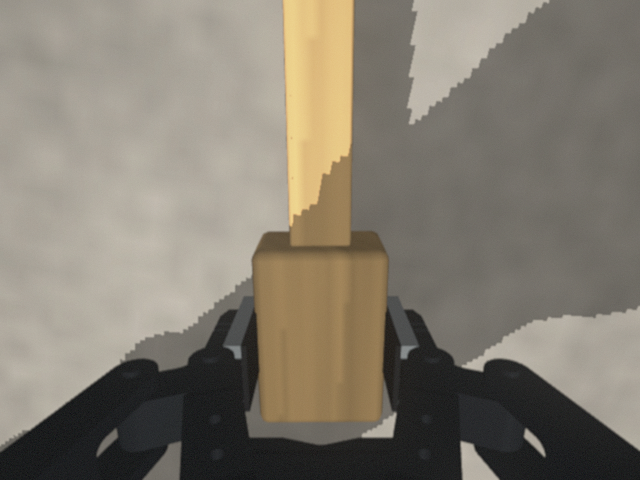

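View pics/s3c.png

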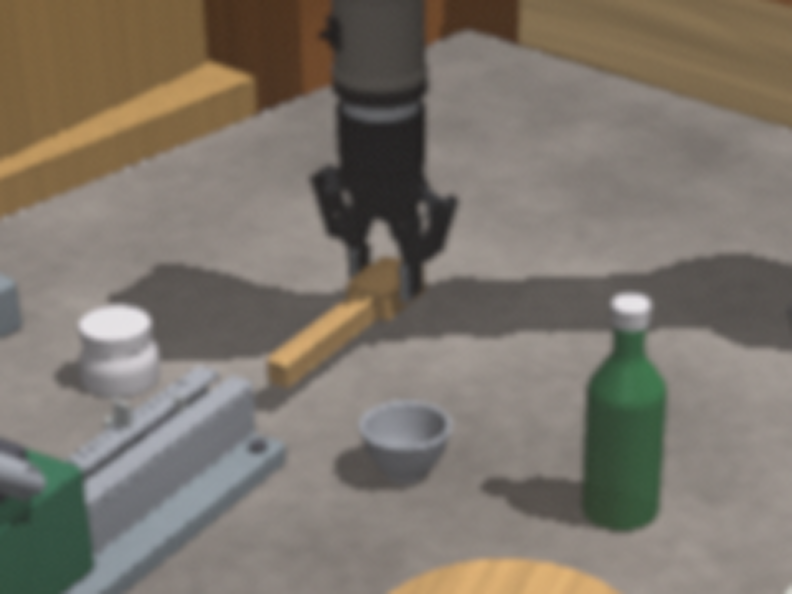

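```bash
python3 -c "
from h import *
c=load('w7')
zt=.050
f=lambda u,v,z=zt: ray(c,u,v,z)
print('width', np.linalg.norm(f(284,1)-f(353,1)),np.linalg.norm(f(290,240)-f(351,240)))
a=(f(284,1)+f(353,1))/2; b=(f(290,240)+f(351,240))/2; d=a-b; d/=np.linalg.norm(d);print(a,b,'yaw',np.degrees(np.arctan2(d[1],d[0])))
hf=(f(252,248,.056)+f(389,248,.056))/2; hb=(f(262,420,.056)+f(382,420,.056))/2;print('handle',hf,hb,np.linalg.norm(hf-hb))
m=np.array([.5372,-.3266,0]);al=np.radians(10.25);D=np.array([np.cos(al),np.sin(al),0]);N=np.array([-D[1],D[0],0])
for p in (a,b,hf,hb): print(((p-m)@D*1000).round(1),((p-m)@N*1000).round(1))
p=get_obs()['eef_pos'];print('tcp s,n',(p-m)@D*1000,(p-m)@N*1000)
"
```

```text
width 0.019098477696051174 0.01980598052886862
[ 0.41591921 -0.34314512  0.05      ] [ 0.34798401 -0.3560402   0.05      ] yaw 10.747705691996236
handle [ 0.34721631 -0.35617167  0.056     ] [ 0.28397283 -0.36819504  0.056     ] 0.06437622514011036
-122.3 5.3
-191.4 4.7
-192.2 4.7
-256.6 4.1
tcp s,n -226.7118361500929 6.224959768516304
```

```bash
python3 -c "
from h import *
c=load('s3')
m=np.array([.5372,-.3266,0]);al=np.radians(10.25);D=np.array([np.cos(al),np.sin(al),0]);N=np.array([-D[1],D[0],0])
for z in (.028,.050):
  for n in (-4.2,15.8):
    for s in (-57,-190):
      P=m+D*s/1000+N*(n-( .5 if s<-100 else 0))/1000+[0,0,z]; print(z,n,s,proj(c,P)[0].round(1))
crop('s3',245,155,305,205,13,'s3d')"
```

```text
0.028 -4.2 -57 [248.9 205. ]
0.028 -4.2 -190 [275.8 184.7]
0.028 15.8 -57 [255.1 206.9]
0.028 15.8 -190 [281.8 186.4]
0.05 -4.2 -57 [248.5 197.8]
0.05 -4.2 -190 [275.6 177.9]
0.05 15.8 -57 [254.7 199.7]
0.05 15.8 -190 [281.5 179.5]
```

View pics/s3d.png

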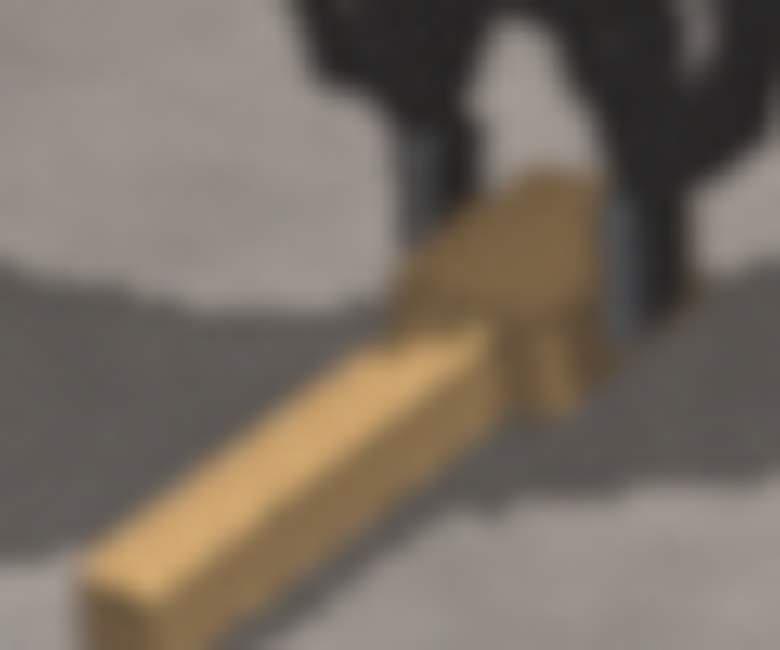

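Call:
{"name": "jog_arm", "arguments": {"dp": [[0,0.1,-0.04],[0,0.19,-0.04],[0.5,0.19,-0.04],[1.1,0.19,-0.04],[1.8,0.19,-0.04]], "angular": [[0,0,0.04],[0,0,0.08],[0,0,0.08],[0,0,0.08],[0,0,0.08]], "claw": [30,30,30,30,30]}}

```text
t: 10.75
eef_pos: [0.3598, -0.3574, 0.036]
tool_rot: [-0.0, 0.996, 0.086, 0.0]
contact_force: [1.1, -0.4, -0.5]
gripper_width: 0.491
```

```bash
cat >> h.py <<'E'
M0=np.array([.5372,-.3266,0]);_a=np.radians(10.25);D=np.array([np.cos(_a),np.sin(_a),0]);N=np.array([-D[1],D[0],0])
def sn():
    p=get_obs()['eef_pos']-M0; print('s,n,z mm',(p@D*1000).round(2),(p@N*1000).round(2),(p[2]*1000).round(2))
E
python3 -c "
from h import *
c=shot('wrist','w8');c=shot('top','t4');c=shot('scene','s4');crop('t4',370,220,450,340,5,'t4c');crop('s4',180,170,300,260,6.5,'s4c')
sn();goto([.3138,-.361,.036],9.85)"
```

```text
s,n,z mm -179.25 1.41 35.86
t 10.9 pos [ 0.3606 -0.3571  0.0359] yaw 10.03 q [ 0.14  0.59  0.67  2.13 -0.64  0.62 -0.13] F [-0.3  0.8 -1.3] w 0.492
dp [-1.869 -0.173 -0.007] ang [ 0.004 -0.006  0.036]
```

View pics/w8.png

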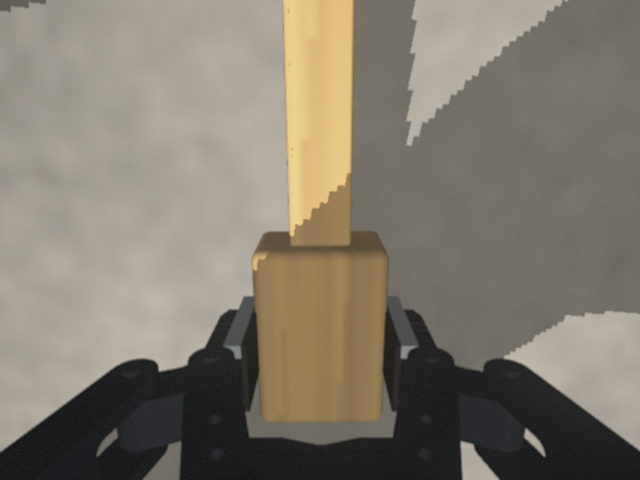

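View pics/s4c.png

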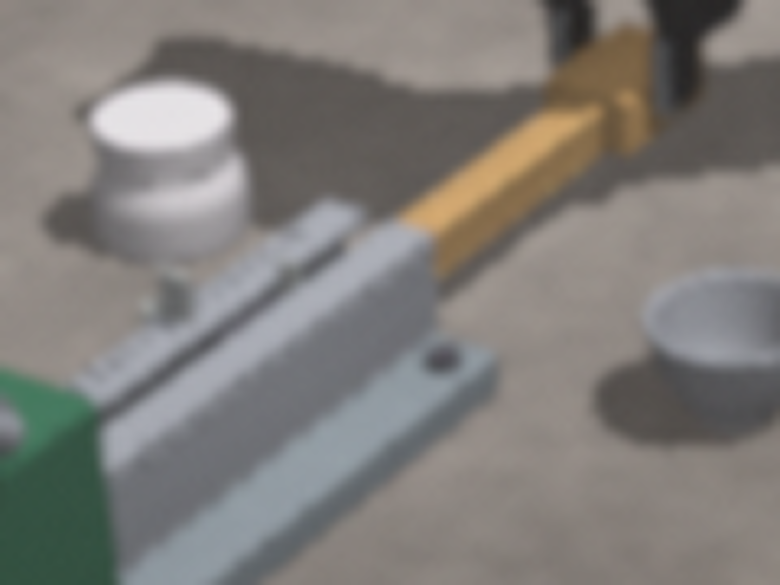

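View pics/t4c.png

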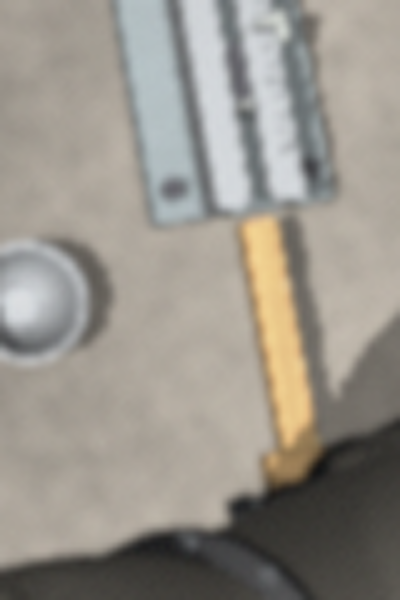

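```bash
python3 -c "
from h import *
c=load('t4')
f=lambda x,y,z: ray(c,370+(x+.5)/5-.5,220+(y+.5)/5-.5,z)
S=lambda p:(((p-M0)@D*1000).round(1),((p-M0)@N*1000).round(1))
for x,y in [(240,222),(287,216),(273,440),(313,430)]: print('stick',S(f(x,y,.05)))
for x,y in [(213,212),(308,198),(180,12),(273,60)]: print('roof',S(f(x,y,.066)))
c=load('w8')
for a,b in (((284,1),(353,1)),((290,240),(351,240))): print('w',S((ray(c,*a,.051)+ray(c,*b,.051))/2), np.linalg.norm(ray(c,*a,.051)-ray(c,*b,.051)))
print(S((ray(c,262,420,.057)+ray(c,382,420,.057))/2),S((ray(c,252,248,.057)+ray(c,389,248,.057))/2))
"
```

```text
stick (np.float64(-5.3), np.float64(12.5))
stick (np.float64(-5.9), np.float64(-15.6))
stick (np.float64(-133.6), np.float64(16.4))
stick (np.float64(-131.4), np.float64(-7.7))
roof (np.float64(1.7), np.float64(30.8))
roof (np.float64(1.5), np.float64(-25.6))
roof (np.float64(121.3), np.float64(28.9))
roof (np.float64(84.9), np.float64(-20.2))
w (np.float64(-76.1), np.float64(-0.1)) 0.019017122463799038
w (np.float64(-145.0), np.float64(-0.2)) 0.019727118982475405
(np.float64(-209.9), np.float64(-0.3)) (np.float64(-145.7), np.float64(-0.2))
```

Call:
{"name": "jog_arm", "arguments": {"dp": [[0.3,-0.05,0],[0.7,-0.05,0],[1.1,-0.05,0],[1.5,-0.05,0],[1.9,-0.05,0]], "angular": [[0,0,-0.04],[0,0,-0.04],[0,0,-0.04],[0,0,-0.04],[0,0,-0.04]], "claw": [30,30,30,30,30]}}

```text
t: 11.4
eef_pos: [0.4058, -0.3483, 0.0361]
tool_rot: [0.0, 0.996, 0.087, 0.0]
contact_force: [-0.2, -0.5, -2.1]
gripper_width: 0.491
```

```bash
python3 -c "
from h import *
c=shot('wrist','w9');c=shot('scene','s5');crop('s5',180,170,300,260,6.5,'s5c')
sn();goto([.3138,-.361,.036],10.25)"
```

```text
s,n,z mm -132.07 2.13 35.99
t 11.5 pos [ 0.4069 -0.348   0.036 ] yaw 10.15 q [ 0.08  0.63  0.67  2.07 -0.64  0.66 -0.21] F [ 1.   0.5 -1.2] w 0.495
dp [-3.756 -0.144 -0.004] ang [ 0.005 -0.01  -0.02 ]
```

View pics/w9.png

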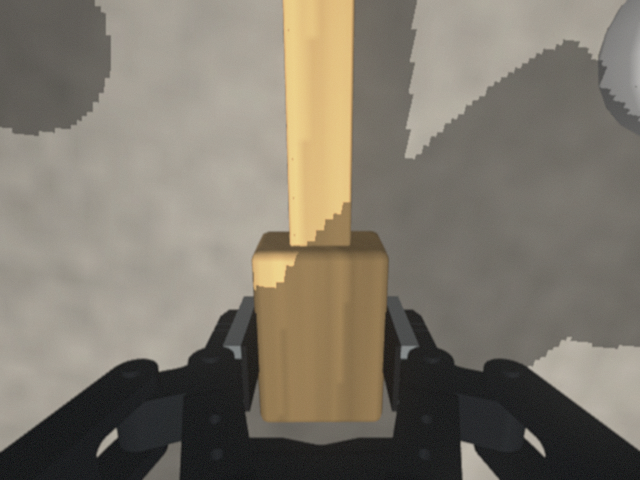

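View pics/s5c.png

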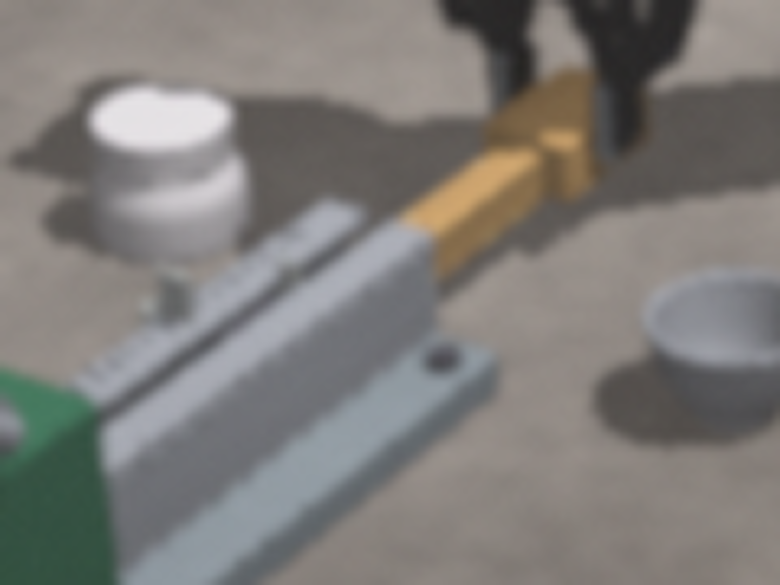

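The nose is inside the channel and the forces are free. Now slow approach to contact.

Call:
{"name": "jog_arm", "arguments": {"dp": [[0.1,0,0],[0.2,0,0],[0.3,0,0],[0.4,0,0],[0.5,0,0]], "angular": [[0,0,0],[0,0,0],[0,0,0],[0,0,0],[0,0,0]], "claw": [30,30,30,30,30]}}

```text
t: 12.0
eef_pos: [0.4171, -0.3463, 0.0361]
tool_rot: [-0.0, 0.996, 0.087, 0.0]
contact_force: [0.4, -0.9, -1.5]
gripper_width: 0.493
```

Call:
{"name": "jog_arm", "arguments": {"dp": [[0.05,0,0],[0.1,0,0],[0.15,0,0],[0.2,0,0],[0.2,0,0]], "angular": [[0,0,0],[0,0,0],[0,0,0],[0,0,0],[0,0,0]], "claw": [30,30,30,30,30]}}

```text
t: 12.5
eef_pos: [0.4222, -0.3454, 0.036]
tool_rot: [0.0, 0.996, 0.087, 0.0]
contact_force: [0.0, -0.2, -1.9]
gripper_width: 0.494
```

```bash
python3 -c "
from h import *
sn();goto([.3138,-.361,.036],10.25)"
```

```text
s,n,z mm -116.52 2.0 36.02
t 12.5 pos [ 0.4222 -0.3454  0.036 ] yaw 10.02 q [ 0.06  0.64  0.67  2.04 -0.64  0.67 -0.23] F [ 0.  -0.2 -1.9] w 0.494
dp [-4.378 -0.139  0.   ] ang [ 0.    -0.001 -0.045]
```

Call:
{"name": "jog_arm", "arguments": {"dp": [[0.04,0,0],[0.08,0,0],[0.12,0,0],[0.16,0,0],[0.16,0,0]], "angular": [[0,0,0],[0,0,0],[0,0,0],[0,0,0],[0,0,0]], "claw": [30,30,30,30,30]}}

```text
t: 13.0
eef_pos: [0.4261, -0.3447, 0.036]
tool_rot: [0.0, 0.996, 0.087, 0.0]
contact_force: [-0.0, -0.2, -1.1]
gripper_width: 0.493
```

Call:
{"name": "jog_arm", "arguments": {"dp": [[0.04,0,0],[0.08,0,0],[0.12,0,0],[0.16,0,0],[0.16,0,0]], "angular": [[0,0,0],[0,0,0],[0,0,0],[0,0,0],[0,0,0]], "claw": [30,30,30,30,30]}}

```text
t: 13.5
eef_pos: [0.4274, -0.3442, 0.0357]
tool_rot: [-0.0, 0.996, 0.087, -0.002]
contact_force: [-6.6, -0.9, 1.3]
gripper_width: 0.495
```

```bash
python3 -c "
from h import *
sn();goto([.3138,-.361,.036],10.25)"
```

```text
s,n,z mm -111.18 2.19 35.67
t 13.5 pos [ 0.4274 -0.3442  0.0357] yaw 9.93 q [ 0.06  0.65  0.67  2.03 -0.64  0.68 -0.25] F [-6.6 -0.9  1.3] w 0.495
dp [-4.592e+00 -1.230e-01  1.000e-03] ang [-0.013  0.035 -0.064]
```

Contact felt: −6.6 N along the channel at TCP s = −111. Pushing on in small steps.

Call:
{"name": "jog_arm", "arguments": {"dp": [[0.06,0,0],[0.14,0,0],[0.22,0,0],[0.3,0,0],[0.36,0,0]], "angular": [[0,0,0],[0,0,0],[0,0,0],[0,0,0],[0,0,0]], "claw": [30,30,30,30,30]}}

```text
t: 14.0
eef_pos: [0.4358, -0.3427, 0.0356]
tool_rot: [-0.001, 0.996, 0.086, -0.002]
contact_force: [-7.9, -0.5, 2.4]
gripper_width: 0.489
```

```bash
python3 -c "
from h import *
sn();goto([.3138,-.361,.036],10.25)
shot('scene','s6');crop('s6',180,170,300,260,6.5,'s6c')"
```

```text
s,n,z mm -102.69 2.18 35.61
t 14.0 pos [ 0.4358 -0.3427  0.0356] yaw 9.92 q [ 0.05  0.66  0.68  2.02 -0.64  0.69 -0.26] F [-7.9 -0.5  2.4] w 0.489
dp [-4.931e+00 -1.200e-01  3.000e-03] ang [-0.017  0.043 -0.067]
```

View pics/s6c.png

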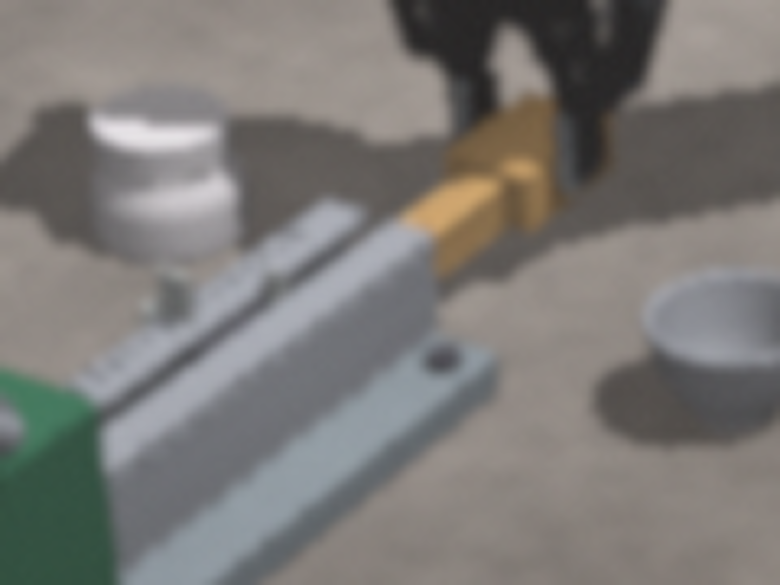

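Call:
{"name": "jog_arm", "arguments": {"dp": [[0.1,0,0],[0.2,0,0],[0.3,0,0],[0.4,0,0],[0.5,0,0]], "angular": [[0,0,0],[0,0,0],[0,0,0],[0,0,0],[0,0,0]], "claw": [30,30,30,30,30]}}

```text
t: 14.55
eef_pos: [0.448, -0.3406, 0.0356]
tool_rot: [-0.001, 0.996, 0.086, -0.002]
contact_force: [-8.0, -0.1, 1.1]
gripper_width: 0.494
```

Call:
{"name": "jog_arm", "arguments": {"dp": [[0.1,0,0],[0.2,0,0],[0.3,0,0],[0.4,0,0],[0.45,0,0]], "angular": [[0,0,0],[0,0,0],[0,0,0],[0,0,0],[0,0,0]], "claw": [30,30,30,30,30]}}

```text
t: 15.05
eef_pos: [0.4592, -0.3386, 0.0355]
tool_rot: [-0.001, 0.996, 0.087, -0.002]
contact_force: [-8.0, -0.6, 0.3]
gripper_width: 0.494
```

```bash
python3 -c "
from h import *
sn();goto([.3138,-.361,.036],10.25)
shot('scene','s7');crop('s7',180,170,300,260,6.5,'s7c');shot('wrist','w10')"
```

```text
s,n,z mm -78.89 2.1 35.55
t 15.05 pos [ 0.4592 -0.3386  0.0355] yaw 9.93 q [ 0.03  0.68  0.68  1.98 -0.64  0.71 -0.29] F [-8.  -0.6  0.3] w 0.494
dp [-5.883e+00 -1.190e-01  5.000e-03] ang [-0.018  0.045 -0.064]
```

View pics/s7c.png

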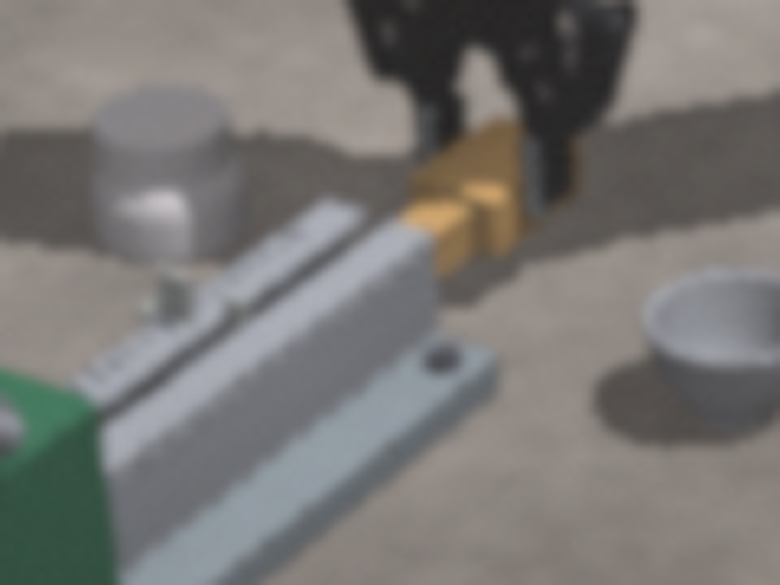

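View pics/w10.png

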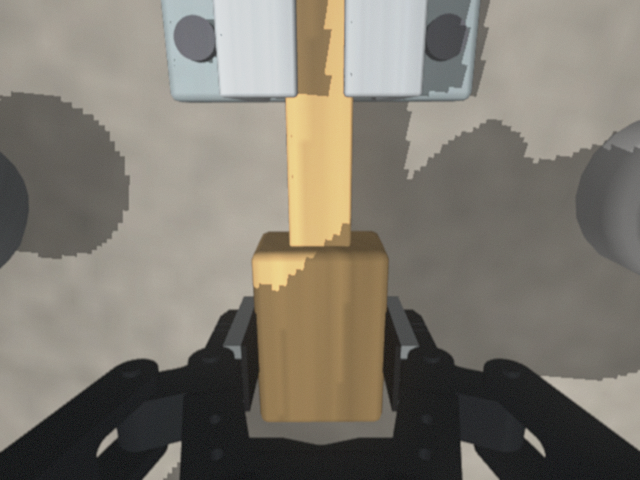

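```bash
python3 -c "
from h import *
c=load('w10')
S=lambda p:((p-M0)@D*1000).round(1)
r=[S(ray(c,u,v,.066)) for u,v in ((218,97),(297,97),(345,97),(422,97))];h=[S(ray(c,u,248,.057)) for u in (260,320,385)];b=S(ray(c,320,420,.057))
print(r,h,b,'depth',135-(np.mean(r)-np.mean(h)),200-(np.mean(r)-b))
"
```

```text
[np.float64(-0.1), np.float64(-0.2), np.float64(-0.3), np.float64(-0.4)] [np.float64(-44.0), np.float64(-44.1), np.float64(-44.2)] -108.2 depth 91.15 92.05
```

Call:
{"name": "jog_arm", "arguments": {"dp": [[0.06,0,0],[0.12,0,0],[0.18,0,0],[0.24,0,0],[0.24,0,0]], "angular": [[0,0,0],[0,0,0],[0,0,0],[0,0,0],[0,0,0]], "claw": [30,30,30,30,30]}}

```text
t: 15.65
eef_pos: [0.4652, -0.3375, 0.0355]
tool_rot: [-0.001, 0.996, 0.087, -0.002]
contact_force: [-6.5, -0.8, 0.3]
gripper_width: 0.491
```

```bash
python3 -c "
from h import *
sn();goto([.3138,-.361,.036],10.25)
shot('scene','s8');crop('s8',190,200,240,230,16,'s8c');shot('top','t8');crop('t8',370,150,450,275,4.8,'t8c')"
```

```text
s,n,z mm -72.79 2.06 35.55
t 15.65 pos [ 0.4652 -0.3375  0.0355] yaw 9.93 q [ 0.02  0.68  0.68  1.97 -0.64  0.72 -0.3 ] F [-6.5 -0.8  0.3] w 0.491
dp [-6.127e+00 -1.200e-01  5.000e-03] ang [-0.017  0.043 -0.063]
```

View pics/s8c.png

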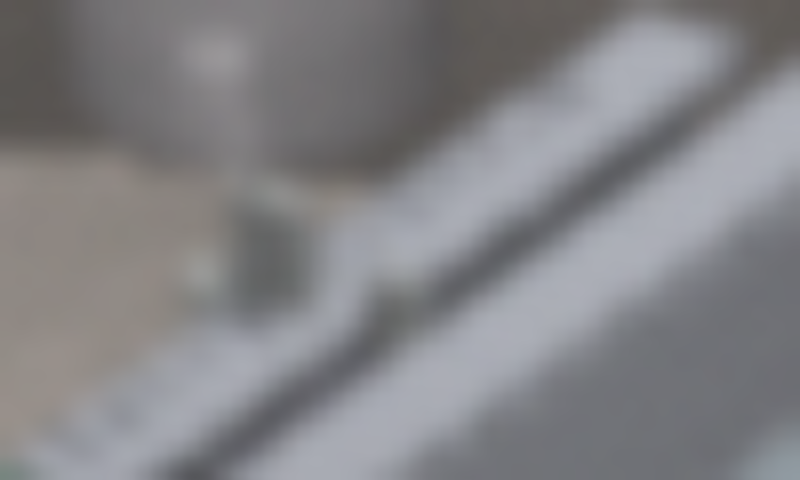

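View pics/t8c.png

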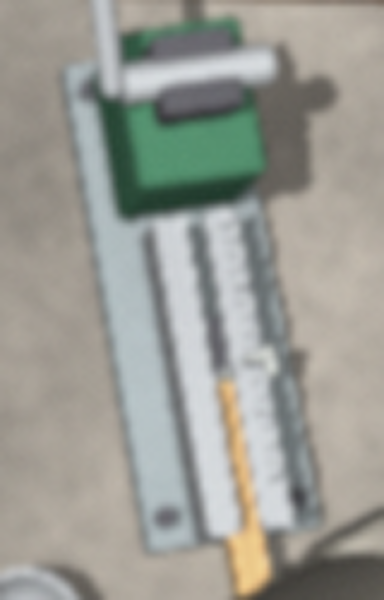

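```bash
python3 -c "
from h import *
c=load('t8')
f=lambda x,y,z: ((ray(c,370+(x+.5)/4.8-.5,150+(y+.5)/4.8-.5,z)-M0)@D*1000).round(1)
for y in (374,378,382): print('nose',y,f(227,y,.051))
for y in (358,363,368,372): print('clip',y,f(260,y,.074))
print('mouth',f(224,533,.066),f(275,525,.066))
crop('t8',395,205,435,245,14,'t8d')
c=load('s8')
for s in (90,93,96,99,101): print(s,((proj(c,[M0+D*s/1000+[0,0,.075]])[0]-[190,200]+.5)*16).round(0),((proj(c,[M0+D*s/1000-N*.012+[0,0,.075]])[0]-[190,200]+.5)*16).round(0))
"
```

```text
nose 374 102.3
nose 378 99.9
nose 382 97.4
clip 358 105.7
clip 363 102.6
clip 368 99.6
clip 372 97.1
mouth 3.8 4.0
90 [401. 243.] [338. 223.]
93 [388. 252.] [326. 232.]
96 [376. 261.] [314. 240.]
99 [364. 269.] [302. 249.]
101 [356. 275.] [293. 255.]
```

View pics/t8d.png

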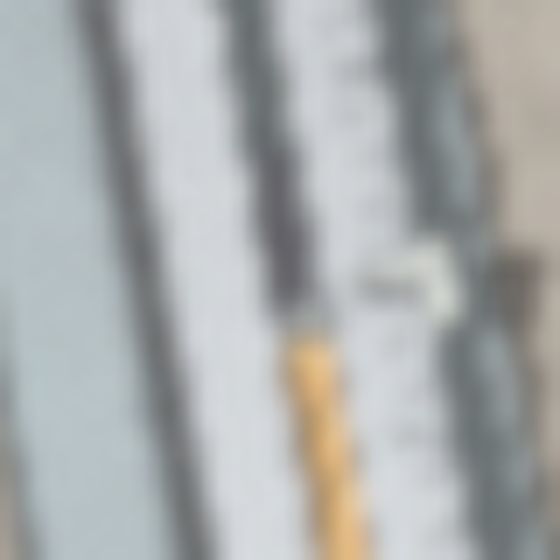

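Estimated 3–6 mm short of the mark. The far cameras are too coarse to decide, so I'll back out and look with the wrist camera from beside the channel, holding the stick.

Call:
{"name": "jog_arm", "arguments": {"dp": [[-0.4,0,0],[-1.2,0,0],[-2.2,0,0],[-3.2,0,0],[-4.3,0,0]], "angular": [[0,0,0],[0,0,0],[0,0,0],[0,0,0],[0,0,0]], "claw": [30,30,30,30,30]}}

```text
t: 16.25
eef_pos: [0.3618, -0.3562, 0.0362]
tool_rot: [0.0, 0.996, 0.088, 0.001]
contact_force: [-0.5, 0.3, -1.0]
gripper_width: 0.493
```

Call:
{"name": "jog_arm", "arguments": {"dp": [[-0.5,0,0],[-0.8,0,-0.5],[-0.8,-0.3,-2.2],[-0.8,-1,-4],[-0.5,-1.8,-5.4]], "angular": [[0,0,0],[0,0,0],[0,0,0],[0,0,0],[0,0,0]], "claw": [30,30,30,30,30]}}

```text
t: 16.75
eef_pos: [0.3421, -0.3146, 0.1736]
tool_rot: [0.001, 0.996, 0.086, 0.001]
contact_force: [1.3, 1.0, -1.0]
gripper_width: 0.488
```

```bash
python3 -c "
from h import *
sn();p=M0+D*.008+N*.048;goto([p[0],p[1],.17],10.25)"
```

```text
s,n,z mm -189.84 46.51 173.64
t 16.75 pos [ 0.3421 -0.3146  0.1736] yaw 9.88 q [-0.2   0.3   0.97  2.15 -0.33  0.85 -0.43] F [ 1.3  1.  -1. ] w 0.488
dp [ 7.913 -0.111  0.153] ang [ 0.015 -0.011 -0.074]
```

Call:
{"name": "jog_arm", "arguments": {"dp": [[1.5,-0.1,0],[3.4,-0.1,0],[5.3,-0.1,0],[7,-0.1,0],[7.9,-0.1,0]], "angular": [[0,0,-0.07],[0,0,-0.07],[0,0,-0.07],[0,0,-0.07],[0,0,-0.07]], "claw": [30,30,30,30,30]}}

```text
t: 17.25
eef_pos: [0.5415, -0.2742, 0.1719]
tool_rot: [0.0, 0.996, 0.093, 0.001]
contact_force: [-0.5, -0.4, -0.7]
gripper_width: 0.49
```

Call:
{"name": "jog_arm", "arguments": {"dp": [[0,0,0],[0,0,0],[0,0,0],[0,0,0],[0,0,0]], "angular": [[0,0,0],[0,0,0],[0,0,0],[0,0,0],[0,0,0]], "claw": [30,30,30,30,30]}}

```text
t: 17.75
eef_pos: [0.5353, -0.2774, 0.1714]
tool_rot: [-0.0, 0.996, 0.09, 0.0]
contact_force: [-0.2, -0.7, -0.3]
gripper_width: 0.493
```

```bash
python3 -c "
from h import *
c=shot('wrist','w11');sn();goto([0.5,-.3,.17],10.25)
print(proj(c,[M0+D*.1+[0,0,.066]]))"
```

```text
s,n,z mm 7.08 48.83 171.3
t 17.8 pos [ 0.5355 -0.2773  0.1713] yaw 10.3 q [-0.23  0.55  0.84  1.83 -0.49  0.98 -0.57] F [ 0.2 -0.1 -0.9] w 0.494
dp [-1.559  0.64   0.051] ang [-0.003 -0.004  0.011]
[[405.17412203  78.56114194]]
```

View pics/w11.png

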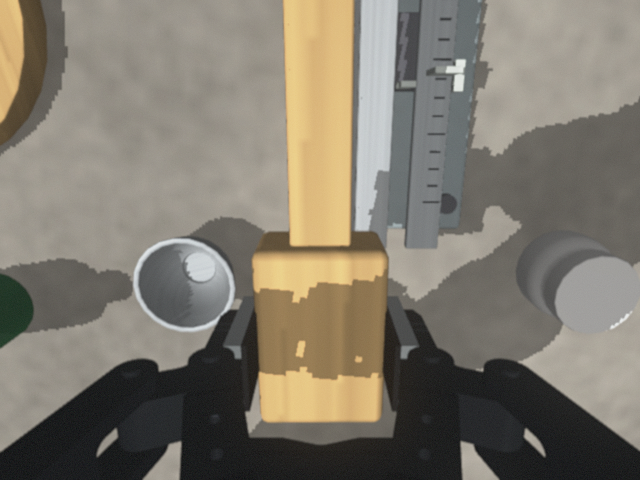

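```bash
python3 -c "
from h import *
crop('w11',375,30,485,130,7,'w11c')"
```

```text
(no output)
```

View pics/w11c.png

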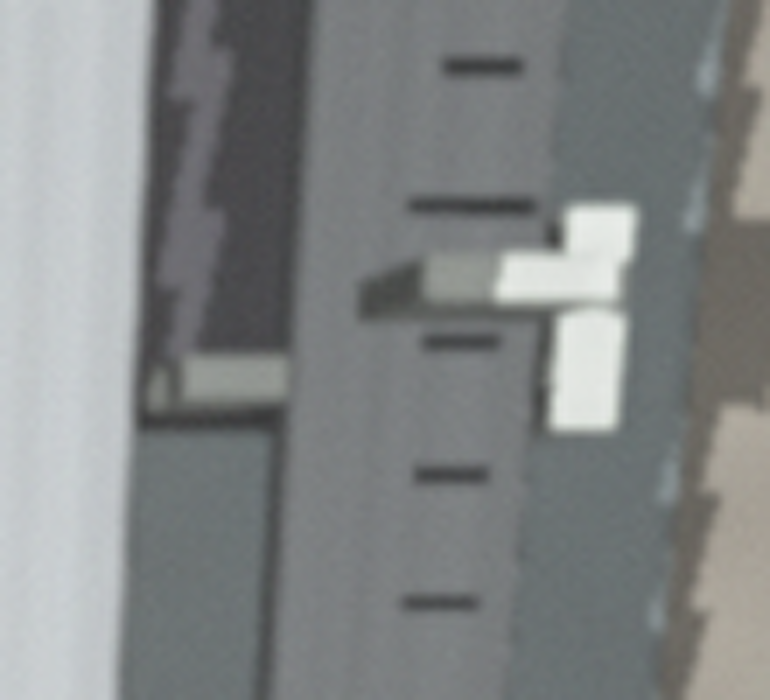

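```bash
python3 -c "
from h import *
c=load('w11')
def f(x,y,z):
    p=ray(c,375+(x+.5)/7-.5,30+(y+.5)/7-.5,z)-M0; return (p@D*1000).round(2),(p@N*1000).round(2)
for x,y in ((468,66),(465,205),(460,343),(452,474),(440,602)): print('tick',f(x,y,.066))
for x in (190,285): print('blade front',f(x,403,.075),f(x,355,.075))
print('fin base',f(360,318,.0675))
for z in (.072,.076,.08,.084,.088): print('fin top',z,f(422,303,z),f(422,255,z))
Rm=cv2.Rodrigues(c['rvec'].astype(float))[0]; cam=-Rm.T@c['tvec'].reshape(3)-M0;print(cam@D,cam@N)
"
```

```text
tick (np.float64(120.27), np.float64(-18.61))
tick (np.float64(110.24), np.float64(-19.23))
tick (np.float64(100.03), np.float64(-19.7))
tick (np.float64(90.08), np.float64(-19.89))
tick (np.float64(80.13), np.float64(-19.74))
blade front (np.float64(94.95), np.float64(3.35)) (np.float64(98.44), np.float64(3.55))
blade front (np.float64(94.96), np.float64(-4.03)) (np.float64(98.46), np.float64(-3.8))
fin base (np.float64(101.76), np.float64(-11.19))
fin top 0.072 (np.float64(102.48), np.float64(-14.86)) (np.float64(105.95), np.float64(-14.58))
fin top 0.076 (np.float64(102.13), np.float64(-13.83)) (np.float64(105.55), np.float64(-13.55))
fin top 0.08 (np.float64(101.78), np.float64(-12.8)) (np.float64(105.14), np.float64(-12.53))
fin top 0.084 (np.float64(101.43), np.float64(-11.76)) (np.float64(104.73), np.float64(-11.5))
fin top 0.088 (np.float64(101.08), np.float64(-10.73)) (np.float64(104.32), np.float64(-10.47))
0.08117430317563289 0.04786475200307447
```

Ticks land on the 10 mm marks. The blade front (crop row 403) is 95.0 mm in and the fin front is 101.2 mm in, so 6.2 mm remain. This agrees with the TCP reckoning, giving a target TCP s of about −67.3. Going back in.

Call:
{"name": "jog_arm", "arguments": {"dp": [[-1.5,0,0],[-3.4,0,0],[-5.3,0,0],[-7,0,0],[-7.9,0.3,0]], "angular": [[0,0,0],[0,0,0],[0,0,0],[0,0,0],[0,0,0]], "claw": [30,30,30,30,30]}}

```text
t: 18.3
eef_pos: [0.3388, -0.3195, 0.1707]
tool_rot: [-0.001, 0.996, 0.089, -0.0]
contact_force: [-0.2, -0.7, -0.4]
gripper_width: 0.495
```

```bash
python3 -c "
from h import *
sn();p=M0-D*.190+N*.002;goto([p[0],p[1],.036],10.1)"
```

```text
s,n,z mm -194.0 42.32 170.71
t 18.3 pos [ 0.3388 -0.3195  0.1707] yaw 10.16 q [-0.18  0.31  0.96  2.14 -0.34  0.85 -0.4 ] F [-0.2 -0.7 -0.4] w 0.495
dp [0.163 1.629 5.384] ang [-0.034  0.001  0.013]
```

Call:
{"name": "jog_arm", "arguments": {"dp": [[0,0.7,1],[0,1.4,2.6],[0,1.6,4.2],[0,1.63,5.2],[0.1,1.63,5.38]], "angular": [[0,0,0],[0,0,0],[0,0,0],[0,0,0],[0,0,0]], "claw": [30,30,30,30,30]}}

```text
t: 18.8
eef_pos: [0.3508, -0.3588, 0.0343]
tool_rot: [-0.002, 0.996, 0.089, -0.002]
contact_force: [-1.0, 0.1, -0.8]
gripper_width: 0.491
```

Call:
{"name": "jog_arm", "arguments": {"dp": [[0,0,0],[0,0,0],[0,0,0],[0,0,0],[0,0,0]], "angular": [[0,0,0],[0,0,0],[0,0,0],[0,0,0],[0,0,0]], "claw": [30,30,30,30,30]}}

```text
t: 19.3
eef_pos: [0.3534, -0.3597, 0.0372]
tool_rot: [0.0, 0.996, 0.09, 0.001]
contact_force: [0.3, -0.8, -1.3]
gripper_width: 0.492
```

```bash
python3 -c "
from h import *
sn();p=M0-D*.088+N*.002;goto([p[0],p[1],.036],10.1)"
```

```text
s,n,z mm -186.73 0.17 37.24
t 19.3 pos [ 0.3534 -0.3597  0.0372] yaw 10.38 q [ 0.14  0.59  0.68  2.14 -0.65  0.62 -0.1 ] F [ 0.3 -0.8 -1.3] w 0.492
dp [ 3.949 -0.064  0.054] ang [ 0.009 -0.012  0.057]
```

Call:
{"name": "jog_arm", "arguments": {"dp": [[0.3,-0.07,0.05],[1.1,-0.07,0.05],[2.1,-0.07,0.05],[3.1,-0.07,0.05],[3.9,-0.07,0.05]], "angular": [[0,0,0.06],[0,0,0.06],[0,0,0.06],[0,0,0.06],[0,0,0.06]], "claw": [30,30,30,30,30]}}

```text
t: 19.8
eef_pos: [0.4508, -0.3393, 0.0352]
tool_rot: [-0.0, 0.996, 0.088, 0.0]
contact_force: [0.4, 0.4, -1.8]
gripper_width: 0.493
```

Call:
{"name": "jog_arm", "arguments": {"dp": [[0.1,0,0],[0.2,0,0],[0.3,0,0],[0.4,0,0],[0.4,0,0]], "angular": [[0,0,0],[0,0,0],[0,0,0],[0,0,0],[0,0,0]], "claw": [30,30,30,30,30]}}

```text
t: 20.3
eef_pos: [0.4581, -0.3387, 0.0353]
tool_rot: [-0.0, 0.996, 0.087, 0.0]
contact_force: [0.1, 0.5, -0.9]
gripper_width: 0.497
```

```bash
python3 -c "
from h import *
sn();p=M0-D*.0673+N*.002;goto([p[0],p[1],.036],10.1);c=shot('wrist','w12')"
```

```text
s,n,z mm -80.01 2.16 35.32
t 20.3 pos [ 0.4581 -0.3387  0.0353] yaw 10.02 q [ 0.02  0.68  0.69  1.99 -0.66  0.71 -0.27] F [ 0.1  0.5 -0.9] w 0.497
dp [ 0.508  0.004 -0.027] ang [-0.002 -0.    -0.016]
```

View pics/w12.png

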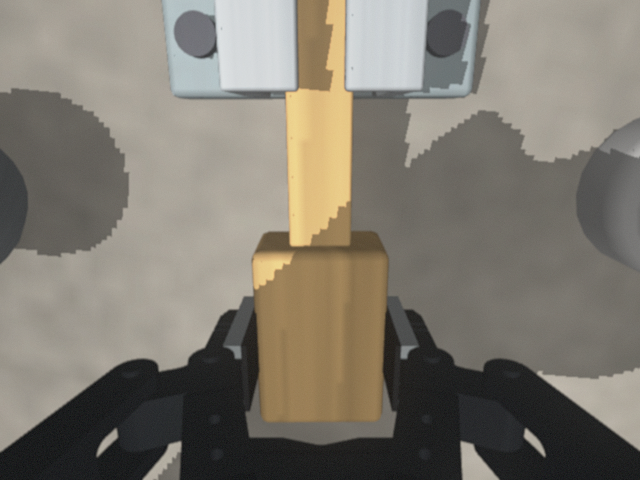

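Call:
{"name": "jog_arm", "arguments": {"dp": [[0.06,0,0],[0.12,0,0],[0.18,0,0],[0.24,0,0],[0.3,0,0]], "angular": [[0,0,0],[0,0,0],[0,0,0],[0,0,0],[0,0,0]], "claw": [30,30,30,30,30]}}

```text
t: 20.85
eef_pos: [0.4652, -0.3373, 0.0352]
tool_rot: [-0.0, 0.996, 0.088, -0.001]
contact_force: [-4.1, -0.6, 0.2]
gripper_width: 0.492
```

Call:
{"name": "jog_arm", "arguments": {"dp": [[0.04,0,0],[0.08,0,0],[0.12,0,0],[0.16,0,0],[0.16,0,0]], "angular": [[0,0,0],[0,0,0],[0,0,0],[0,0,0],[0,0,0]], "claw": [30,30,30,30,30]}}

```text
t: 21.35
eef_pos: [0.4668, -0.3368, 0.0348]
tool_rot: [-0.001, 0.996, 0.087, -0.002]
contact_force: [-7.7, -0.1, 0.8]
gripper_width: 0.493
```

```bash
python3 -c "
from h import *
sn();p=M0-D*.0673+N*.002;goto([p[0],p[1],.036],10.1)"
```

```text
s,n,z mm -71.09 2.47 34.82
t 21.35 pos [ 0.4668 -0.3368  0.0348] yaw 9.98 q [ 0.01  0.69  0.69  1.97 -0.66  0.72 -0.29] F [-7.7 -0.1  0.8] w 0.493
dp [ 0.152  0.018 -0.048] ang [-0.017  0.043 -0.025]
```

Call:
{"name": "jog_arm", "arguments": {"dp": [[0.04,0,0],[0.08,0,0],[0.12,0,0],[0.14,0,0],[0.14,0,0]], "angular": [[0,0,0],[0,0,0],[0,0,0],[0,0,0],[0,0,0]], "claw": [30,30,30,30,30]}}

```text
t: 21.85
eef_pos: [0.4702, -0.3363, 0.0348]
tool_rot: [-0.001, 0.996, 0.087, -0.002]
contact_force: [-7.9, -0.5, 1.2]
gripper_width: 0.495
```

```bash
python3 -c "
from h import *
sn();c=shot('wrist','w13');sn()"
```

```text
s,n,z mm -67.69 2.4 34.83
s,n,z mm -67.69 2.45 34.8
```

Estimated about 1 mm short of the mark. Backing out, and checking again from the same viewpoint.

Call:
{"name": "jog_arm", "arguments": {"dp": [[-0.4,0,0],[-1.2,0,0],[-2.2,0,0],[-3.2,0,0],[-4.3,0,0]], "angular": [[0,0,0],[0,0,0],[0,0,0],[0,0,0],[0,0,0]], "claw": [30,30,30,30,30]}}

```text
t: 22.4
eef_pos: [0.367, -0.3549, 0.0355]
tool_rot: [0.0, 0.996, 0.088, 0.001]
contact_force: [0.3, -0.1, -1.2]
gripper_width: 0.496
```

Call:
{"name": "jog_arm", "arguments": {"dp": [[-0.7,0,0],[-1,0,-0.5],[-1,-0.3,-2.2],[-1,-1,-4],[-0.7,-1.8,-5.4]], "angular": [[0,0,0],[0,0,0],[0,0,0],[0,0,0],[0,0,0]], "claw": [30,30,30,30,30]}}

```text
t: 22.9
eef_pos: [0.3422, -0.3143, 0.1729]
tool_rot: [0.001, 0.996, 0.086, 0.001]
contact_force: [0.7, 1.3, -0.6]
gripper_width: 0.493
```

Call:
{"name": "jog_arm", "arguments": {"dp": [[1.5,-0.1,0],[3.4,-0.1,0],[5.3,-0.1,0],[7,-0.1,0],[7.9,-0.1,0]], "angular": [[0,0,-0.02],[0,0,-0.02],[0,0,-0.02],[0,0,-0.02],[0,0,-0.02]], "claw": [30,30,30,30,30]}}

```text
t: 23.4
eef_pos: [0.5415, -0.2738, 0.1711]
tool_rot: [0.0, 0.996, 0.091, 0.001]
contact_force: [-0.2, -0.3, -0.7]
gripper_width: 0.493
```

Call:
{"name": "jog_arm", "arguments": {"dp": [[0,0,0],[0,0,0],[0,0,0],[0,0,0],[0,0,0]], "angular": [[0,0,0],[0,0,0],[0,0,0],[0,0,0],[0,0,0]], "claw": [30,30,30,30,30]}}

```text
t: 23.9
eef_pos: [0.5355, -0.2769, 0.1706]
tool_rot: [-0.0, 0.996, 0.088, 0.0]
contact_force: [-1.0, 0.7, -1.8]
gripper_width: 0.496
```

```bash
python3 -c "
from h import *
c=shot('wrist','w14');sn();goto([0.5,-.3,.17],10.25)
crop('w14',375,30,485,130,7,'w14c')"
```

```text
s,n,z mm 7.33 49.29 170.55
t 23.95 pos [ 0.5356 -0.2768  0.1706] yaw 10.1 q [-0.24  0.56  0.86  1.83 -0.51  0.98 -0.56] F [-0.4 -0.  -1.3] w 0.496
dp [-1.566  0.664  0.021] ang [-0.003 -0.004 -0.03 ]
```

View pics/w14c.png

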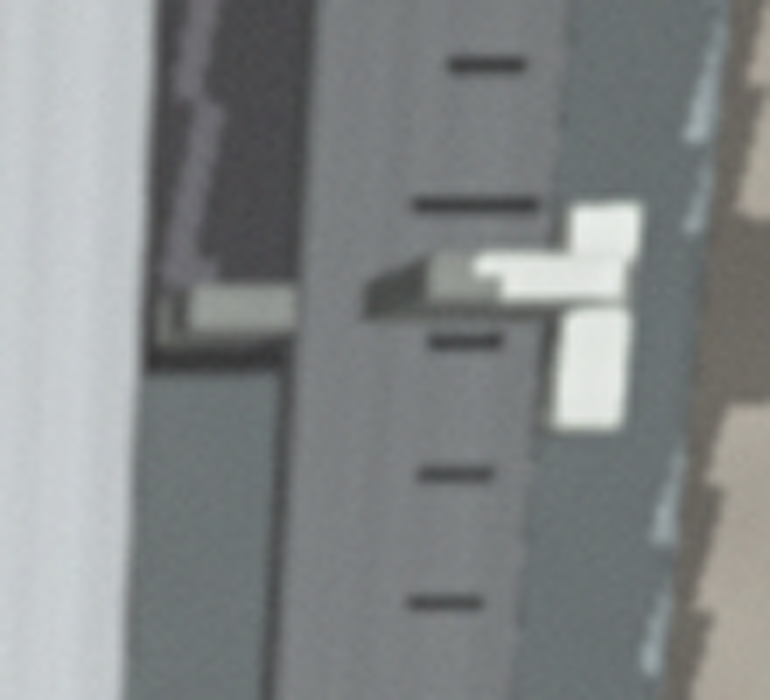

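```bash
python3 -c "
from h import *
c=load('w14')
def f(x,y,z):
    p=ray(c,375+(x+.5)/7-.5,30+(y+.5)/7-.5,z)-M0; return (p@D*1000).round(2),(p@N*1000).round(2)
for x,y in ((486,65),(475,205),(465,343),(456,474),(445,602)): print('tick',f(x,y,.066))
print('blade front',f(240,333,.075),f(240,284,.075))
print('fin base',f(366,319,.0675))
for z in (.08,.084,.086,.088): print('fin top',z,f(428,303,z),f(600,300,z),f(428,255,z))
"
```

```text
tick (np.float64(120.23), np.float64(-19.71))
tick (np.float64(110.16), np.float64(-19.69))
tick (np.float64(99.97), np.float64(-19.73))
tick (np.float64(90.06), np.float64(-19.81))
tick (np.float64(80.13), np.float64(-19.71))
blade front (np.float64(100.05), np.float64(0.1)) (np.float64(103.56), np.float64(0.31))
fin base (np.float64(101.65), np.float64(-11.33))
fin top 0.08 (np.float64(101.74), np.float64(-12.9)) (np.float64(101.93), np.float64(-25.8)) (np.float64(105.09), np.float64(-12.63))
fin top 0.084 (np.float64(101.39), np.float64(-11.85)) (np.float64(101.58), np.float64(-24.54)) (np.float64(104.68), np.float64(-11.6))
fin top 0.086 (np.float64(101.22), np.float64(-11.33)) (np.float64(101.4), np.float64(-23.91)) (np.float64(104.48), np.float64(-11.08))
fin top 0.088 (np.float64(101.05), np.float64(-10.81)) (np.float64(101.23), np.float64(-23.27)) (np.float64(104.28), np.float64(-10.56))
```

The blade front is at 100.0 mm and the fin at 101.2 mm, so the stop is 1.2 mm short of the mark, within tolerance, and the clip has not moved. Now to the slab.

```bash
python3 -c "
from h import *
c=load('top0')
# slab outline check: project circle vs colour mask
im=c['pixels'];hsv=cv2.cvtColor(im,cv2.COLOR_BGR2HSV)[190:275,260:345]
m=cv2.inRange(hsv,(10,70,120),(28,255,255));n,l,st,ce=cv2.connectedComponentsWithStats(m);i=1+np.argmax(st[1:,4]);print(st[i],ce[i]+[260,190],ray(c,*(ce[i]+[260,190]),.025))
goto([.5835,-.036,.12],60)"
```

```text
[  10   10   66   65 3375] [302.73985185 232.23377778] [0.61894768 0.02648794 0.025     ]
t 23.95 pos [ 0.5356 -0.2768  0.1706] yaw 10.1 q [-0.24  0.56  0.86  1.83 -0.51  0.98 -0.56] F [-0.4 -0.  -1.3] w 0.496
dp [ 3.573 -9.146  2.026] ang [-2.00e-03 -5.00e-03 -9.98e+00]
```

Call:
{"name": "jog_arm", "arguments": {"dp": [[-0.3,-1.2,0],[-0.3,-3,0],[0.5,-4.8,0],[1.5,-6.6,0],[2.5,-8.2,0.3]], "angular": [[0,0,0],[0,0,-0.5],[0,0,-2],[0,0,-3.6],[0,0,-5.2]], "claw": [30,30,30,30,30]}}

```text
t: 24.45
eef_pos: [0.5621, -0.0619, 0.1639]
tool_rot: [-0.0, 0.95, 0.313, 0.001]
contact_force: [1.9, -0.2, -2.0]
gripper_width: 0.493
```

```bash
python3 -c "
from h import *
goto([.5835,-.036,.08],60)"
```

```text
t 24.45 pos [ 0.5621 -0.0619  0.1639] yaw 36.45 q [-0.58  0.47  0.77  1.93 -0.41  0.91 -0.55] F [ 1.9 -0.2 -2. ] w 0.493
dp [ 1.296 -0.327  3.357] ang [ 0.011 -0.024 -4.71 ]
```

Call:
{"name": "jog_arm", "arguments": {"dp": [[0.4,-0.1,0.5],[0.9,-0.2,1.4],[1.3,-0.33,2.3],[1.3,-0.33,3.2],[1.3,-0.33,3.3]], "angular": [[0,0,-1.5],[0,0,-3.1],[0,0,-4.5],[0,0,-4.7],[0,0,-4.7]], "claw": [30,30,30,30,30]}}

```text
t: 24.95
eef_pos: [0.581, -0.0376, 0.078]
tool_rot: [-0.001, 0.867, 0.497, -0.002]
contact_force: [-1.1, 0.2, -1.3]
gripper_width: 0.494
```

```bash
python3 -c "
from h import *
goto([.5835,-.036,.0335],60)
c=shot('scene','s9');crop('s9',220,180,420,330,4,'s9c')"
```

```text
t 24.95 pos [ 0.581  -0.0376  0.078 ] yaw 59.67 q [-0.46  0.58  0.57  1.93 -0.44  0.76 -0.17] F [-1.1  0.2 -1.3] w 0.494
dp [0.111 0.059 1.782] ang [-0.045  0.026 -0.067]
```

View pics/s9c.png

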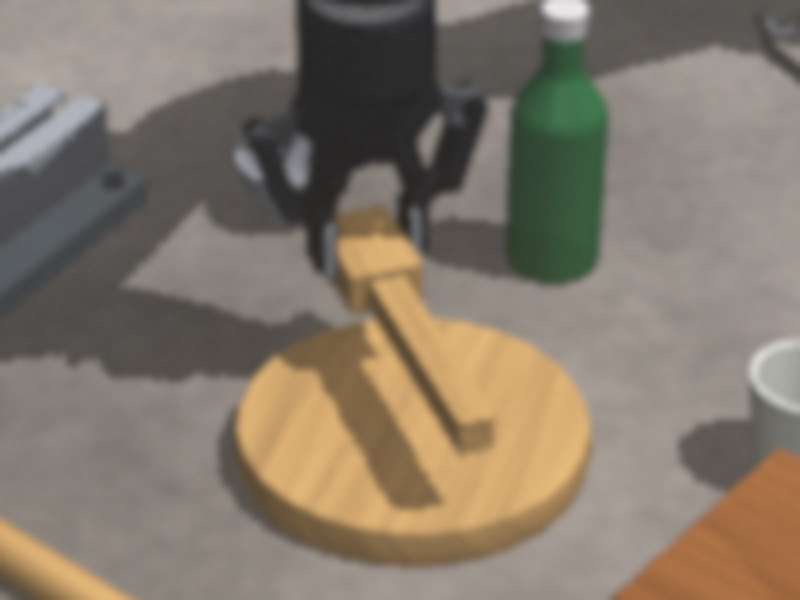

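The stick is above the slab, aimed across it. Lowering now.

Call:
{"name": "jog_arm", "arguments": {"dp": [[0,0,0.5],[0,0,1],[0,0,1.4],[0,0,1.65],[0,0,1.7]], "angular": [[0,0,0],[0,0,0],[0,0,0],[0,0,0],[0,0,0]], "claw": [30,30,30,30,30]}}

```text
t: 25.5
eef_pos: [0.5824, -0.0379, 0.0369]
tool_rot: [-0.0, 0.868, 0.497, -0.001]
contact_force: [0.1, 0.4, -0.9]
gripper_width: 0.492
```

Call:
{"name": "jog_arm", "arguments": {"dp": [[0,0,0.02],[0,0,0.04],[0,0,0.06],[0,0,0.06],[0,0,0.06]], "angular": [[0,0,0],[0,0,0],[0,0,0],[0,0,0],[0,0,0]], "claw": [30,30,30,30,30]}}

```text
t: 26.0
eef_pos: [0.5831, -0.0378, 0.0365]
tool_rot: [0.0, 0.867, 0.497, 0.0]
contact_force: [0.3, -1.1, -0.9]
gripper_width: 0.496
```

Call:
{"name": "jog_arm", "arguments": {"dp": [[0,0,0.03],[0,0,0.06],[0,0,0.09],[0,0,0.12],[0,0,0.12]], "angular": [[0,0,0],[0,0,0],[0,0,0],[0,0,0],[0,0,0]], "claw": [30,30,30,30,30]}}

```text
t: 26.5
eef_pos: [0.5829, -0.0379, 0.0332]
tool_rot: [-0.0, 0.868, 0.497, -0.0]
contact_force: [0.1, -0.5, -0.8]
gripper_width: 0.492
```

Call:
{"name": "jog_arm", "arguments": {"dp": [[0,0,0.03],[0,0,0.06],[0,0,0.06],[0,0,0.06],[0,0,0.06]], "angular": [[0,0,0],[0,0,0],[0,0,0],[0,0,0],[0,0,0]], "claw": [30,30,30,30,30]}}

```text
t: 27.0
eef_pos: [0.583, -0.0379, 0.0328]
tool_rot: [-0.0, 0.868, 0.497, 0.0]
contact_force: [-4.3, 1.0, 10.4]
gripper_width: 0.492
```

Call:
{"name": "jog_arm", "arguments": {"dp": [[0,0,-0.04],[0,0,-0.04],[0,0,-0.04],[0,0,-0.04],[0,0,-0.04]], "angular": [[0,0,0],[0,0,0],[0,0,0],[0,0,0],[0,0,0]], "claw": [30,30,50,65,75]}}

```text
t: 27.5
eef_pos: [0.583, -0.0379, 0.0327]
tool_rot: [0.0, 0.868, 0.497, -0.0]
contact_force: [-0.7, 0.8, 0.1]
gripper_width: 0.875
```

Call:
{"name": "jog_arm", "arguments": {"dp": [[0,0,-0.2],[0,0,-1],[0,0,-2.5],[0,0,-4.3],[0,0,-6]], "angular": [[0,0,0],[0,0,0],[0,0,0],[0,0,0],[0,0,0]], "claw": [75,75,75,75,75]}}

```text
t: 28.0
eef_pos: [0.5827, -0.0381, 0.1847]
tool_rot: [0.0, 0.868, 0.497, -0.0]
contact_force: [1.8, -0.7, -0.5]
gripper_width: 0.88
```

```bash
python3 -c "
from h import *
c=shot('wrist','w15');shot('scene','s10');crop('s10',160,170,420,330,3,'s10c')
p=M0+D*.027+N*.008;goto([p[0],p[1],.20],10.2)"
```

```text
t 28.1 pos [ 0.5866 -0.0388  0.1889] yaw 59.62 q [-0.55  0.44  0.67  1.85 -0.33  0.95 -0.26] F [ 0.1 -0.   0.4] w 0.879
dp [-9.982  4.733 -0.465] ang [ 0.062 -0.107  9.883]
```

View pics/w15.png

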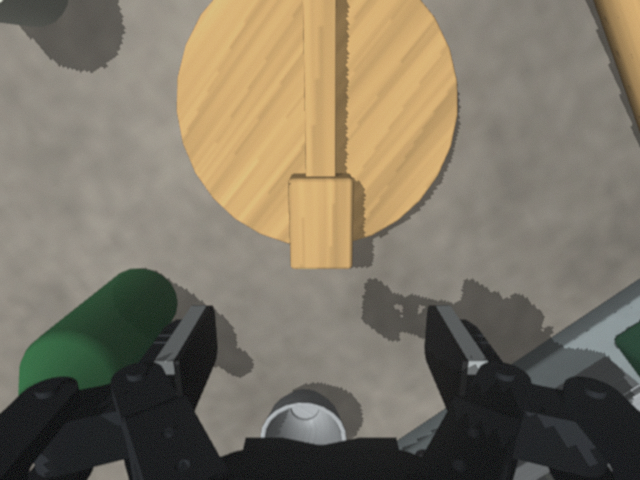

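View pics/s10c.png

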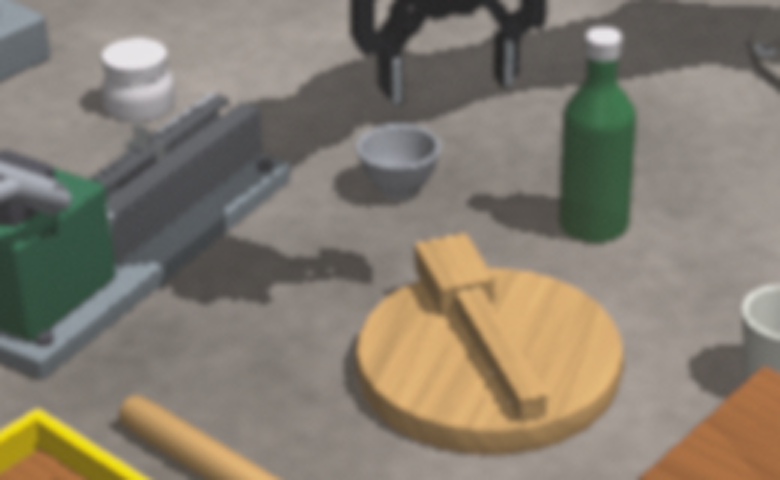

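```bash
python3 -c "
from h import *
c=load('w15')
b=(ray(c,291,268,.053)+ray(c,352,268,.053))/2; f=(ray(c,289,178,.053)+ray(c,353,178,.053))/2
d=(f-b)/np.linalg.norm(f-b);m=b+.1*d;print(b,f,np.linalg.norm(f-b),'mid',m)
L=ray(c,177,95,.025);Rr=ray(c,458,95,.025);print('slab wid',np.linalg.norm(L-Rr),(L+Rr)/2, 'offset',m-np.array([.6185,.0255,.053]))"
```

```text
[ 0.56859378 -0.06677796  0.053     ] [ 0.60042255 -0.01159832  0.053     ] 0.06370136041919558 mid [0.61855939 0.01984442 0.053     ]
slab wid 0.19389983539867164 [0.62523314 0.03538997 0.025     ] offset [ 5.93902963e-05 -5.65557572e-03 -6.93889390e-18]
```

The stick lies flat and free, with its middle about 6–17 mm from the slab's centre (limit 50 mm). One last look from the top, then I hand in.

```bash
python3 -c "
from h import *
shot('top','t9');print(get_obs()['contact_force'],hand_in())"
```

```text
the job is handed in; nothing more can be done
[ 0.57965559  0.40095187 -1.07880442] None
```

View pics/t9.png

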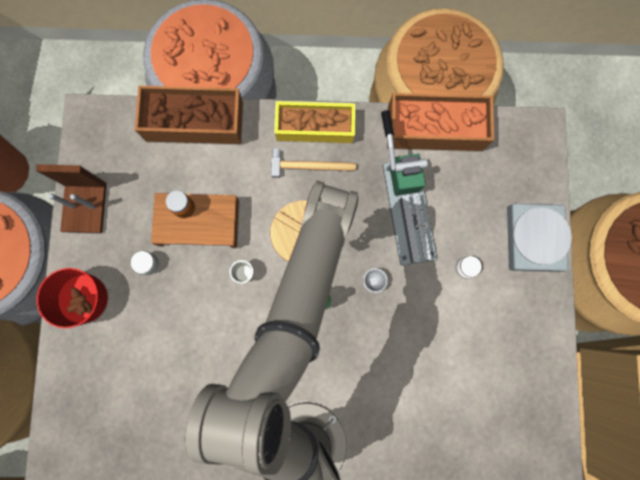

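The job is handed in, at about 28 s of the 69 s allowed. My last measurements put the stop and the stick within their limits. I pulled the stick out by its shaft, turned it round and set it down. Then I regripped it by the handle and used its nose to ease the stop along at about 8 N. There were two rounds, with a wrist-camera check after each.

- **Stop:** in the last close view its pointer was 100.0 mm in and the clip's fin 101.2 mm in, so it sits about 1.2 mm short of the mark. The roof ticks came out within 0.3 mm of the 10 mm marks in that view. The clip's position was unchanged.
- **Stick:** it lies flat and released on the slab, with the end of the handle overhanging the edge a little. Its middle is 6 mm from the slab's centre by the top-camera estimate of that centre, and about 17 mm by the wrist-camera estimate. The two disagree, but both are well inside 50 mm.
- **Other things:** the bowl, tin, cup, tub and jar looked unmoved in the last top picture, taken just before hand-in but viewed after. The arm hid most of the bottle there, but the last scene picture showed it standing in place. The gripper was open and clear of everything.
- **Checks that disagreed:** midway through the push, the wrist-view depth of the nose read about 3 mm deeper than the arm's own position. The side-on wrist views settled it in favour of the arm's position. The top and scene cameras were too coarse to judge the stop to 3 mm.

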